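Zero the tester and check the router's spare antennas

TASK

Check all the spare antennas on the table. First, with the tester off, turn the dial's bezel until its zero mark meets the needle; then lay every antenna in its own notch of the test rest, brass end towards the contact block, and test them on both bands: turn the selector to the one-dot mark and then to the two-dot mark, leaving it at each for about three seconds with all the antennas in place. Turn the selector back to off before putting all the antennas in the grey tray, and leave the other things on the table where they are.

Things in the scene. Friction and masses are not known exactly. Their poses are not given: they have to be found in the camera images.
- antenna_a: black router antenna, a rod 160 mm long and 18 x 18 mm in section, about 60 g; at the start it lies on the table. Origin at its centre; +x runs along the rod to the brass connector end. It may lie on any of its four sides. Absent (None always) in some starts.
- antenna_a_end (a point): tip of that antenna's brass connector end, 80 mm from its centre, on its centreline
- antenna_b: black router antenna, a rod 160 mm long and 18 x 18 mm in section, about 60 g; at the start it lies on the table. Origin at its centre; +x runs along the rod to the brass connector end. It may lie on any of its four sides. Absent (None always) in some starts.
- antenna_b_end (a point): tip of that antenna's brass connector end, 80 mm from its centre, on its centreline
- antenna_c: black router antenna, a rod 160 mm long and 18 x 18 mm in section, about 60 g; at the start it lies on the table. Origin at its centre; +x runs along the rod to the brass connector end. It may lie on any of its four sides. Absent (None always) in some starts.
- antenna_c_end (a point): tip of that antenna's brass connector end, 80 mm from its centre, on its centreline
- rest: fixed test rest: white plate 210 x 210 x 10 mm; two grey combs 12 mm thick along y at x = -45, +45 mm, three notches each, 28 mm wide, 62 mm apart, floor 26 mm above the table, walls 14 mm high, fingers fit between the combs; aluminium contact block along y, face at x = +91 mm, 44 mm high. An antenna lies along x across both combs, brass end to the block. Origin under the plate's centre
- rest_slot0 (a point): where the centre of an antenna lying in notch 0 (y = -62 mm of the rest) belongs: midway between the combs, 35 mm above the table, leaving 11 mm between brass end and contact block. Axes parallel to the rest's
- rest_slot1 (a point): where the centre of an antenna lying in notch 1 (y = 0 mm of the rest) belongs: midway between the combs, 35 mm above the table, leaving 11 mm between brass end and contact block. Axes parallel to the rest's
- rest_slot2 (a point): where the centre of an antenna lying in notch 2 (y = 62 mm of the rest) belongs: midway between the combs, 35 mm above the table, leaving 11 mm between brass end and contact block. Axes parallel to the rest's
- tray: grey open tray for tested antennas, fixed, 210 (x) x 220 (y) x 35 mm high, walls and floor 5 mm. Origin under its centre
- tester: grey bench tester with a black top panel, fixed, 150 (x) x 250 (y) x 60 mm high, front faces -x; origin under its centre. Selector knob at (-12, +62) mm, dial with bezel at (-12, -58) mm on its top
- selector (a joint): selector knob angle, rad, clockwise from above; starts at off. Detents every 0.698: 0 off (white bar mark), 0.698 one dot, 1.396 two dots, 2.094 three dots (end). Let go, it snaps to the nearest detent; about 0.03 N m takes it over. The white-lined end of the grip is the pointer: at value j it points 1.047 - j rad counter-clockwise from the tester's +x
- selector_grip (a point): on the knob's axis, 90 mm above the table, at mid height of its grip bar: the bar is 50 mm long, 14 mm wide, spans heights 69 to 103 mm, on a skirt 52 mm across. The point's x axis points along the bar to the pointer end
- bezel (a joint): bezel angle, rad, -1.2 to 2.2, grows clockwise seen from above, friction only (0.06 N m), stays where it is left. The zero mark points along the tester's +x at 0
- bezel_grip (a point): on the bezel's axis, 88 mm above the table: the bezel is a knurled aluminium ring 60 mm across, spanning heights 64 to 94 mm, gripped round the outside. Its x axis points to the zero mark
- bezel_zero (a point): the zero mark: the broad black mark on the bezel's rim and scale; the point is 22 mm from the dial's centre
- needle (a joint): needle angle, rad, clockwise from above from the tester's +x; it lies inside the dial, under the bezel's rim, out of reach, and does not move. The dial reads zero when bezel and needle angle are equal
- needle_tip (a point): tip of the black needle (its long end), 22 mm from the dial's centre
- mug: white mug, 80 mm across, 90 mm high, handle at +y; loose bystander, origin under its centre
- switchbox: small dark steel network switch, 70 x 110 x 28 mm; loose bystander, origin under its centre
There are look-alikes about, which are no part of the job. Leave any brown look-alike of the antenna_a alone.

How it is judged (in metres and radians):
On the way, in this order (a step that is already met when the one before it is completed fails the run):
1. with the selector at off, the bezel's zero mark is at the needle (horizontal distance between bezel_zero and needle_tip below 0.003 m and value of joint selector below 0.15 rad), for 0.2 s.
2. every antenna lies in a notch of the rest, brass end towards the contact block, the selector still at off (((horizontal distance between antenna_a and rest_slot0 below 0.022 m and x of antenna_a_end in the frame of rest above 0.05 m and z of antenna_a in the frame of rest_slot0 between -0.006 and 0.006 m and angle between the x axis of antenna_a and the x axis of rest, either way round below 0.15 rad) or (horizontal distance between antenna_a and rest_slot1 below 0.022 m and x of antenna_a_end in the frame of rest above 0.05 m and z of antenna_a in the frame of rest_slot1 between -0.006 and 0.006 m and angle between the x axis of antenna_a and the x axis of rest, either way round below 0.15 rad) or (horizontal distance between antenna_a and rest_slot2 below 0.022 m and x of antenna_a_end in the frame of rest above 0.05 m and z of antenna_a in the frame of rest_slot2 between -0.006 and 0.006 m and angle between the x axis of antenna_a and the x axis of rest, either way round below 0.15 rad)) and ((horizontal distance between antenna_b and rest_slot0 below 0.022 m and x of antenna_b_end in the frame of rest above 0.05 m and z of antenna_b in the frame of rest_slot0 between -0.006 and 0.006 m and angle between the x axis of antenna_b and the x axis of rest, either way round below 0.15 rad) or (horizontal distance between antenna_b and rest_slot1 below 0.022 m and x of antenna_b_end in the frame of rest above 0.05 m and z of antenna_b in the frame of rest_slot1 between -0.006 and 0.006 m and angle between the x axis of antenna_b and the x axis of rest, either way round below 0.15 rad) or (horizontal distance between antenna_b and rest_slot2 below 0.022 m and x of antenna_b_end in the frame of rest above 0.05 m and z of antenna_b in the frame of rest_slot2 between -0.006 and 0.006 m and angle between the x axis of antenna_b and the x axis of rest, either way round below 0.15 rad)) and ((horizontal distance between antenna_c and rest_slot0 below 0.022 m and x of antenna_c_end in the frame of rest above 0.05 m and z of antenna_c in the frame of rest_slot0 between -0.006 and 0.006 m and angle between the x axis of antenna_c and the x axis of rest, either way round below 0.15 rad) or (horizontal distance between antenna_c and rest_slot1 below 0.022 m and x of antenna_c_end in the frame of rest above 0.05 m and z of antenna_c in the frame of rest_slot1 between -0.006 and 0.006 m and angle between the x axis of antenna_c and the x axis of rest, either way round below 0.15 rad) or (horizontal distance between antenna_c and rest_slot2 below 0.022 m and x of antenna_c_end in the frame of rest above 0.05 m and z of antenna_c in the frame of rest_slot2 between -0.006 and 0.006 m and angle between the x axis of antenna_c and the x axis of rest, either way round below 0.15 rad)) and value of joint selector below 0.15 rad), for 0.2 s.
3. the selector is at one dot, with every antenna in its notch, for 2 s (((horizontal distance between antenna_a and rest_slot0 below 0.022 m and x of antenna_a_end in the frame of rest above 0.05 m and z of antenna_a in the frame of rest_slot0 between -0.006 and 0.006 m and angle between the x axis of antenna_a and the x axis of rest, either way round below 0.15 rad) or (horizontal distance between antenna_a and rest_slot1 below 0.022 m and x of antenna_a_end in the frame of rest above 0.05 m and z of antenna_a in the frame of rest_slot1 between -0.006 and 0.006 m and angle between the x axis of antenna_a and the x axis of rest, either way round below 0.15 rad) or (horizontal distance between antenna_a and rest_slot2 below 0.022 m and x of antenna_a_end in the frame of rest above 0.05 m and z of antenna_a in the frame of rest_slot2 between -0.006 and 0.006 m and angle between the x axis of antenna_a and the x axis of rest, either way round below 0.15 rad)) and ((horizontal distance between antenna_b and rest_slot0 below 0.022 m and x of antenna_b_end in the frame of rest above 0.05 m and z of antenna_b in the frame of rest_slot0 between -0.006 and 0.006 m and angle between the x axis of antenna_b and the x axis of rest, either way round below 0.15 rad) or (horizontal distance between antenna_b and rest_slot1 below 0.022 m and x of antenna_b_end in the frame of rest above 0.05 m and z of antenna_b in the frame of rest_slot1 between -0.006 and 0.006 m and angle between the x axis of antenna_b and the x axis of rest, either way round below 0.15 rad) or (horizontal distance between antenna_b and rest_slot2 below 0.022 m and x of antenna_b_end in the frame of rest above 0.05 m and z of antenna_b in the frame of rest_slot2 between -0.006 and 0.006 m and angle between the x axis of antenna_b and the x axis of rest, either way round below 0.15 rad)) and ((horizontal distance between antenna_c and rest_slot0 below 0.022 m and x of antenna_c_end in the frame of rest above 0.05 m and z of antenna_c in the frame of rest_slot0 between -0.006 and 0.006 m and angle between the x axis of antenna_c and the x axis of rest, either way round below 0.15 rad) or (horizontal distance between antenna_c and rest_slot1 below 0.022 m and x of antenna_c_end in the frame of rest above 0.05 m and z of antenna_c in the frame of rest_slot1 between -0.006 and 0.006 m and angle between the x axis of antenna_c and the x axis of rest, either way round below 0.15 rad) or (horizontal distance between antenna_c and rest_slot2 below 0.022 m and x of antenna_c_end in the frame of rest above 0.05 m and z of antenna_c in the frame of rest_slot2 between -0.006 and 0.006 m and angle between the x axis of antenna_c and the x axis of rest, either way round below 0.15 rad)) and value of joint selector between 0.528 and 0.868 rad), for 2 s.
4. the selector is at two dots, with every antenna in its notch, for 2 s (((horizontal distance between antenna_a and rest_slot0 below 0.022 m and x of antenna_a_end in the frame of rest above 0.05 m and z of antenna_a in the frame of rest_slot0 between -0.006 and 0.006 m and angle between the x axis of antenna_a and the x axis of rest, either way round below 0.15 rad) or (horizontal distance between antenna_a and rest_slot1 below 0.022 m and x of antenna_a_end in the frame of rest above 0.05 m and z of antenna_a in the frame of rest_slot1 between -0.006 and 0.006 m and angle between the x axis of antenna_a and the x axis of rest, either way round below 0.15 rad) or (horizontal distance between antenna_a and rest_slot2 below 0.022 m and x of antenna_a_end in the frame of rest above 0.05 m and z of antenna_a in the frame of rest_slot2 between -0.006 and 0.006 m and angle between the x axis of antenna_a and the x axis of rest, either way round below 0.15 rad)) and ((horizontal distance between antenna_b and rest_slot0 below 0.022 m and x of antenna_b_end in the frame of rest above 0.05 m and z of antenna_b in the frame of rest_slot0 between -0.006 and 0.006 m and angle between the x axis of antenna_b and the x axis of rest, either way round below 0.15 rad) or (horizontal distance between antenna_b and rest_slot1 below 0.022 m and x of antenna_b_end in the frame of rest above 0.05 m and z of antenna_b in the frame of rest_slot1 between -0.006 and 0.006 m and angle between the x axis of antenna_b and the x axis of rest, either way round below 0.15 rad) or (horizontal distance between antenna_b and rest_slot2 below 0.022 m and x of antenna_b_end in the frame of rest above 0.05 m and z of antenna_b in the frame of rest_slot2 between -0.006 and 0.006 m and angle between the x axis of antenna_b and the x axis of rest, either way round below 0.15 rad)) and ((horizontal distance between antenna_c and rest_slot0 below 0.022 m and x of antenna_c_end in the frame of rest above 0.05 m and z of antenna_c in the frame of rest_slot0 between -0.006 and 0.006 m and angle between the x axis of antenna_c and the x axis of rest, either way round below 0.15 rad) or (horizontal distance between antenna_c and rest_slot1 below 0.022 m and x of antenna_c_end in the frame of rest above 0.05 m and z of antenna_c in the frame of rest_slot1 between -0.006 and 0.006 m and angle between the x axis of antenna_c and the x axis of rest, either way round below 0.15 rad) or (horizontal distance between antenna_c and rest_slot2 below 0.022 m and x of antenna_c_end in the frame of rest above 0.05 m and z of antenna_c in the frame of rest_slot2 between -0.006 and 0.006 m and angle between the x axis of antenna_c and the x axis of rest, either way round below 0.15 rad)) and value of joint selector between 1.226 and 1.566 rad), for 2 s.
5. the selector is back at off, with no antenna in the tray yet (value of joint selector below 0.15 rad and not (x of antenna_a in the frame of tray between -0.1 and 0.1 m and y of antenna_a in the frame of tray between -0.105 and 0.105 m and height (world z) of antenna_a below 0.045 m) and not (x of antenna_b in the frame of tray between -0.1 and 0.1 m and y of antenna_b in the frame of tray between -0.105 and 0.105 m and height (world z) of antenna_b below 0.045 m) and not (x of antenna_c in the frame of tray between -0.1 and 0.1 m and y of antenna_c in the frame of tray between -0.105 and 0.105 m and height (world z) of antenna_c below 0.045 m)), for 0.2 s.
At the end, for the whole second after the job is handed in: every antenna lies at rest inside the tray (centre within its walls and under 45 mm high), the selector is at off (within 0.15 rad) and the bezel's zero mark is still within 3 mm of the needle tip (all of step 1 and x of antenna_a in the frame of tray between -0.1 and 0.1 m and y of antenna_a in the frame of tray between -0.105 and 0.105 m and height (world z) of each of antenna_a, antenna_b, antenna_c below 0.045 m and x of antenna_b in the frame of tray between -0.1 and 0.1 m and y of antenna_b in the frame of tray between -0.105 and 0.105 m and x of antenna_c in the frame of tray between -0.1 and 0.1 m and y of antenna_c in the frame of tray between -0.105 and 0.105 m and linear speed of each of antenna_a, antenna_b, antenna_c below 0.03 m/s); the robot touches nothing.
It fails at once if the mug is pushed more than 40 mm from its place (distance of mug from where it was at the start of the episode above 0.04 m).
It fails at once if the switchbox is pushed more than 40 mm from its place (distance of switchbox from where it was at the start of the episode above 0.04 m).
Of antenna_a, antenna_b, antenna_c only 2 to 3 are there at a start; the rules pass over those that are not, and their reading is None.
At some moment in a run one of antenna_a, antenna_b, antenna_c may be knocked a few centimetres aside while the robot is not near it.
Once in a run the grip may slacken for a moment while it holds something.
It also fails if it takes over 210 s, if anything falls off the work surface, if the arm or the gripper's body presses on something with over 40 N, if the wrist force passes 120 N, or if a joint passes its speed limit or range.

ROBOT

A 7-joint arm with a two-finger parallel gripper is mounted at the origin on the work surface. World frame = base frame: x ahead of the robot, y to its left, z up, the work surface at z = 0. Lengths are in mm, angles in rad, forces in N, time in s.
With the tool pointing down it reaches from about 350 to 900 mm from the base axis. Payload 8.1 kg.
Tool frame: the origin (TCP) lies on the centre line of the jaws, within the pads' length; the fingertips stand 25 mm ahead of it and the grasp point (between the pads) lies 6 mm ahead of it; z points along the fingers, y is the line along which they close (so a half turn about z gives the same grasp; the last joint's range is limited). The gripper opens to 92 mm and grips with 3 to 60 N. Pads are 19 mm wide; open, the fingers measure 130 mm over their backs; the gripper's body (75 mm by 190 mm) begins 47 mm behind the grasp point.
Start: joints at [1.041, 0.434, 0.025, 1.573, -0.012, 1.134, -0.075], TCP at [258.704, -568.958, 251.742] pointing down, gripper open.
Joint ranges: [-2.62, 2.62], [-0.44, 2.09], [-1.27, 1.32], [0.08, 2.57], [-1.32, 4.46], [0.12, 2], [-2.74, 2.74]. Speed limits (rad/s): [2.22, 2.22, 3.01, 3.01, 3.14, 3.14, 3.14].

INTERFACE

Orientations are given as [roll, pitch, yaw] about the fixed x, y, z axes, in that order (R = Rz(yaw) Ry(pitch) Rx(roll)).
In Python, from cell import robot gives the robot as it stands. The module is installed in compiled form; this text tells all that it offers.
- The arm moves only by the tool carry_out, never from a script. Its argument "motion" is a list of rows, each a list of 6 numbers: the shift along the tool's x, y, z as a fraction of full scale, then the turn, a rotation vector about the tool's x, y, z as a fraction of full scale. A call has 1 to 20 rows; each row shifts and turns the commanded pose from where the row before left it, along the tool's axes as they then stand; what a row does not reach is not made up. Full scale, the value 1, is 2.5 cm for a shift and 0.1 rad for a turn. A row lasts 1/10 s, in which the tool goes at most 50 mm and 8.59 degrees, less where a joint would pass 70% of its speed; a pose out of reach is approached as far as the arm can. A call with a number of a shift or a turn outside -1 to 1 is refused whole. A call with a gripper value outside its range is refused whole. "fingers" is the opening, from 0 (shut) to 1 (fully open), set as the call begins (left out, the last holds). The fingers move at their own pace and stop on an object; "squeeze" is the grip in N (left out, the last holds). Time passes only in rows, so rows that do not move let the fingers close. It gives the time, the measured TCP pose, the force, the opening and the grip force at its end, in the units of the state.
- robot.read_state(): the state, without advancing time (a new reading comes with each control period).
- robot.get_image(name): name is "side" or "top" or "wrist"; returns the picture (480x640x3 uint8, blue, green, red); there is no depth.
- robot.camera_model(name): a dict with "camera_matrix" (3x3 intrinsics, pixels), "R" (3x3) and "t" (3): a world point X has camera coordinates R X + t. Camera axes: x right, y down, z forward; pixel columns grow to the right and rows downward; lengths in mm; the calibration is good to about 2 mm. The wrist camera is an equidistant fisheye: a pixel r from the principal point sees the ray r / f radians off the axis. A picture is of the moment at which its call begins: read the wrist's pose just before it. camera_model takes no time and is no camera call; for the wrist camera it gives the pose at the moment of the call.
- robot.finish_job(): hands the job in; it is judged then, once.
Trained networks look in the newest picture that a camera, given by its name, has taken for a name from the list of things; names that differ only in an ending like _2 or _b are one class to them, and where a whole thing is asked for, a point or a joint stands for the part that bears it (a point fixed in the world has none). Each returns a list of dicts, best first, with "p" (0 to 1); they miss things now and then, are a little off and sometimes report something else, mostly with a low value. They report only what shows in the picture. A call takes as long as a camera call. They do not tell look-alikes from the thing itself.
- robot.recognise(camera, query): "extent" ([centre column, centre row, width, height] in pixels, round what is visible of it).
- robot.trace(camera, query): "mask" (480x640 bool, what is visible of it) and "extent" ([centre column, centre row, width, height] in pixels, round what is visible of it).
- robot.place_of(camera, query): "centre" ([column, row] in pixels: a listed point, or the origin of a listed thing).
The state is a dict: "t": time; "q": joint angles; "qvel": joint speeds; "tau": joint torques, N m; "ee_pos": TCP position; "tool_rot": TCP orientation; "contact_force": force on the tool from outside, world axes, zero at the start; "wrist_torque": the same for the moment, N m; "finger_gap": opening from 0.0 (shut) to 1.0 (fully open); "gripper_force": force on a finger pad.
Only numpy, scipy, OpenCV 4.12 (cv2) and the standard library are available. Lean on these libraries where they do the work, as an engineer would, in place of code of your own. Each camera call takes 0.05 s, during which the arm holds its last target. There are 200 camera calls.

## Working session

There is one attempt and no reset: what is moved stays moved. The work goes in short steps, Python scripts to look and compute and a tool call to move; the robot and the scene stay as the last step left them, time stands still between calls to the robot, and variables do not carry over. Pictures are saved under pics/ and viewed, at most 17 in all, crops included, and the job is handed in when it is done.

Besides the shell and the picture viewer there is one more tool, called after "Call:" as name([rows], argument=value, ...), one row to a line, values as JSON. carry_out: Moves the arm, as the interface text tells. Shift numbers are shares of 2.5 cm and turn numbers shares of 0.1 rad, none past 1 either way. Its arguments: {"type":"object","properties":{"motion":{"type":"array"},"fingers":{"type":"number"},"squeeze":{"type":"number"}},"required":["motion"]}

```bash
mkdir -p pics; ls; python3 - <<'E'
from cell import robot
import cv2
s=robot.read_state();print({k:s[k] for k in('t','ee_pos','tool_rot','finger_gap')})
for n in('top','side'):
    im=robot.get_image(n);cv2.imwrite(f'pics/{n}0.png',im)
    m=robot.camera_model(n);print(n,m)
E
```

```text
pics
{'t': 0.0, 'ee_pos': array([ 258.45560393, -568.53778976,  250.96249781]), 'tool_rot': array([-3.14004722e+00,  1.52406418e-04,  4.26702374e-01]), 'finger_gap': 0.9991074496353006}
top {'camera_matrix': array([[464.20601446,   0.        , 316.78069347],
       [  0.        , 464.20601446, 237.6612969 ],
       [  0.        ,   0.        ,   1.        ]]), 'R': array([[ 0.01648626, -0.99969041, -0.01863554],
       [-0.9927004 , -0.01413823, -0.11977488],
       [ 0.11947432,  0.02047415, -0.99262616]]), 't': array([   7.22957088,  497.84721685, 1026.92921716])}
side {'camera_matrix': array([[535.49727683,   0.        , 312.69978261],
       [  0.        , 535.49727683, 238.79866293],
       [  0.        ,   0.        ,   1.        ]]), 'R': array([[-0.97035466, -0.24115599, -0.01598841],
       [-0.14766883,  0.64395368, -0.75067807],
       [ 0.19132631, -0.72606297, -0.66047468]]), 't': array([ 455.96550361,  131.36734785, 1171.90887801])}
```

View pics/top0.png

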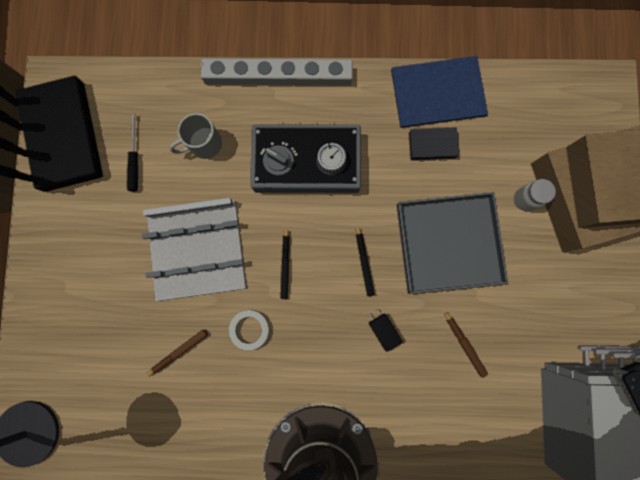

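View pics/side0.png

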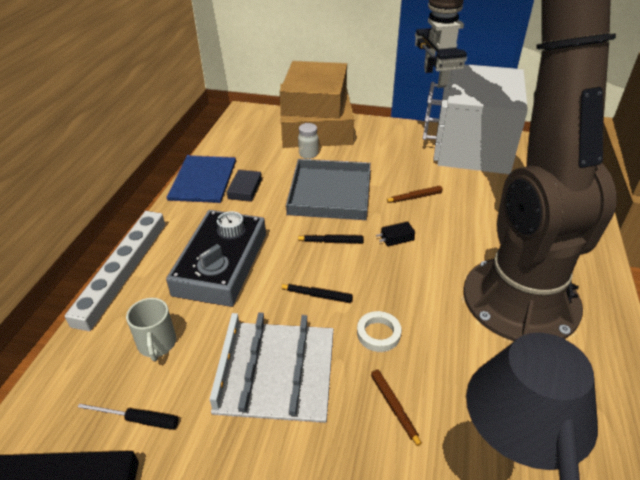

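The top view shows two black antennas near pixels (286,265) and (366,262), both with the brass end up (+x). The two brown rods are look-alikes. The rest is at (195,250), the tray at (452,243), and the tester at (305,158), with its selector at (279,158) and its dial at (331,157). I see no third antenna.

```bash
cat > h.py <<'E'
from cell import robot
import numpy as np, cv2
def ray(cam,px,m=None):
    m=m or robot.camera_model(cam);K=m['camera_matrix'];R=m['R'];t=m['t']
    v=np.array([(px[0]-K[0,2])/K[0,0],(px[1]-K[1,2])/K[1,1]])
    if cam=='wrist':
        th=np.linalg.norm(v);d=np.array([*(v/max(th,1e-9)*np.sin(th)),np.cos(th)])
    else: d=np.array([*v,1.])
    return -R.T@t, R.T@d
def onz(cam,px,z,m=None):
    o,d=ray(cam,px,m);return (o+d*(z-o[2])/d[2])[:2]
H=dict(antenna_a=9,antenna_a_end=9,rest=0,rest_slot0=35,rest_slot1=35,rest_slot2=35,tray=0,tester=0,selector_grip=90,bezel_grip=88,bezel_zero=90,needle_tip=85,mug=0,switchbox=0)
def find(cam,names,n=3):
    robot.get_image(cam);m=robot.camera_model(cam)
    for q in names:
        for r in robot.place_of(cam,q)[:n]:
            if r['p']>.2: print(cam,q,round(r['p'],2),np.round(r['centre'],1),np.round(onz(cam,r['centre'],H[q],m),1))
E
python3 - <<'E'
from h import *
find('top',list(H),4)
find('side',['antenna_a','antenna_a_end','rest_slot0','rest_slot2','tray','selector_grip','bezel_grip','bezel_zero','needle_tip'],4)
m=robot.camera_model('top')
im=robot.get_image('top');g=cv2.resize(im[120:310,130:380],None,fx=3,fy=3,interpolation=cv2.INTER_CUBIC);cv2.imwrite('pics/c1.png',g)
print(robot.read_state()['t'])
E
```

```text
top antenna_a 0.95 [180.  354.7] [228.7 320.9]
top antenna_a 0.75 [463.7 342.3] [ 268.  -318.9]
top antenna_a 0.64 [330.1 150. ] [710.4 -12.9]
top antenna_a 0.58 [282.9 263.8] [438.3  92.6]
top antenna_a_end 0.9 [147.5 373.7] [185.4 392.5]
top antenna_a_end 0.74 [355.3 225.9] [529.  -73.8]
top antenna_a_end 0.66 [446.9 311.8] [ 335.2 -282.5]
top rest 0.61 [196.4 251.4] [464.8 297.3]
top rest_slot0 0.68 [192.2 249.5] [466.  297.2]
top rest_slot0 0.66 [217.5 243.4] [480.7 240.1]
top rest_slot0 0.62 [165.8 250.6] [462.6 357.4]
top rest_slot1 0.68 [192.2 249.5] [466.  297.2]
top rest_slot1 0.66 [217.5 243.4] [480.7 240.1]
top rest_slot1 0.62 [165.8 250.6] [462.6 357.4]
top rest_slot2 0.68 [192.2 249.5] [466.  297.2]
top rest_slot2 0.66 [217.5 243.4] [480.7 240.1]
top rest_slot2 0.62 [165.8 250.6] [462.6 357.4]
top tray 0.98 [445.7 238.1] [ 504.5 -284.9]
top tester 0.95 [306.8 165.1] [675.5  42.2]
top selector_grip 0.24 [433.5 142.2] [ 704.7 -238.6]
top bezel_grip 0.69 [330.2 157.4] [668.6 -12.9]
top bezel_zero 0.61 [325.2 150.7] [683.   -1.7]
top mug 0.76 [203.6 141.9] [730.1 292.5]
side
[... 188 characters left out ...]
]
side antenna_a_end 0.91 [297.9 237.4] [526.8 -78.1]
side antenna_a_end 0.81 [421.9 441.9] [180.2 388.6]
side antenna_a_end 0.69 [388.3 199.9] [ 330.8 -279.2]
side rest_slot0 0.88 [270.6 386.6] [458.9 360. ]
side rest_slot0 0.87 [274.7 360.1] [468.6 302.6]
side rest_slot0 0.73 [276.2 331.5] [485.9 236. ]
side rest_slot2 0.88 [270.6 386.6] [458.9 360. ]
side rest_slot2 0.87 [274.7 360.1] [468.6 302.6]
side rest_slot2 0.73 [276.2 331.5] [485.9 236. ]
side tray 0.77 [327.8 194.7] [ 496.3 -278. ]
side selector_grip 0.82 [210.4 256. ] [668.7 112.1]
side bezel_grip 0.69 [233.7 221.3] [661.7 -13.1]
side bezel_zero 0.74 [220.6 221.3] [690.5  -4. ]
side bezel_zero 0.5 [274.4 369.3] [448.4 358.7]
1.4
```

View pics/c1.png

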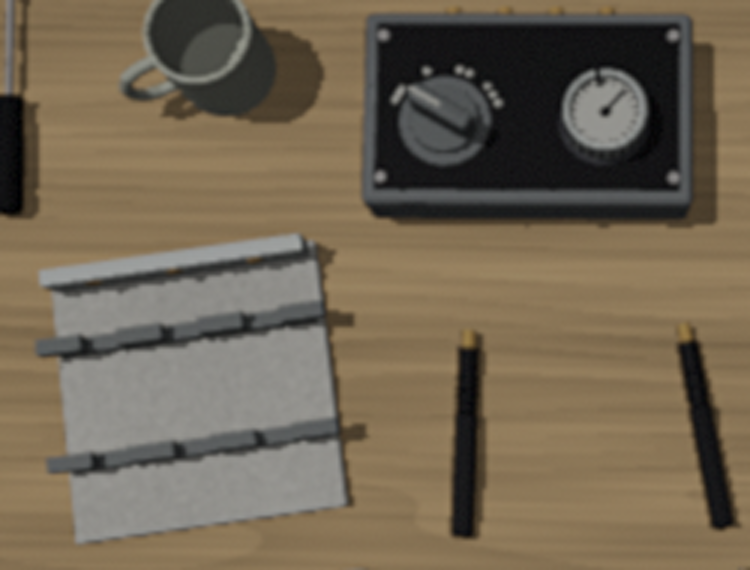

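```bash
cat >> h.py <<'E'
def go(x,y,z,yaw=None,cap=.95):
    from scipy.spatial.transform import Rotation as Ro
    s=robot.read_state();R=Ro.from_euler('xyz',s['tool_rot'])
    d=R.inv().apply(np.array([x,y,z])-s['ee_pos'])/25
    n=max(1,int(np.ceil(abs(d).max()/cap)));print('shift',np.round(d,2),'rows',n,'each',np.round(d/n,3))
    if yaw is not None:
        w=-(yaw-s['tool_rot'][2]);w=(w+np.pi)%(2*np.pi)-np.pi
        print('turn z',round(w/.1,2),'in',int(np.ceil(abs(w/.1))))
def st():
    s=robot.read_state();print('t',round(s['t'],2),'p',np.round(s['ee_pos'],1),'rot',np.round(s['tool_rot'],3),'q',np.round(s['q'],2),'F',np.round(s['contact_force'],1),'gap',round(s['finger_gap'],3),'gf',round(s['gripper_force'],1))
E
python3 - <<'E'
from h import *
m=robot.camera_model('wrist');print('cam pos',-m['R'].T@m['t'],'axis',m['R'][2],m['camera_matrix'][0]);st()
go(620,-13,280)
E
```

```text
cam pos [ 326.88109519 -538.5592746   384.18986143] axis [-0.2527546  -0.11440473 -0.96074277] [371.64829954   0.         321.48727162]
t 1.4 p [ 258.7 -569.   251.8] rot [ 3.141 -0.     0.427] q [ 1.04  0.43  0.02  1.57 -0.01  1.13 -0.08] F [ 0.3 -0.1  0.2] gap 0.998 gf 0.0
shift [ 22.36 -14.26  -1.13] rows 24 each [ 0.932 -0.594 -0.047]
```

Call:
carry_out([
  [0.93,-0.59,-0.05,0,0,0],
  [0.93,-0.59,-0.05,0,0,0],
  [0.93,-0.59,-0.05,0,0,0],
  [0.93,-0.59,-0.05,0,0,0],
  [0.93,-0.59,-0.05,0,0,0],
  [0.93,-0.59,-0.05,0,0,0],
  [0.93,-0.59,-0.05,0,0,0],
  [0.93,-0.59,-0.05,0,0,0],
  [0.93,-0.59,-0.05,0,0,0],
  [0.93,-0.59,-0.05,0,0,0],
  [0.93,-0.59,-0.05,0,0,0],
  [0.93,-0.59,-0.05,0,0,0],
  [0.93,-0.59,-0.05,0,0,0],
  [0.93,-0.59,-0.05,0,0,0],
  [0.93,-0.59,-0.05,0,0,0],
  [0.93,-0.59,-0.05,0,0,0],
  [0.93,-0.59,-0.05,0,0,0],
  [0.93,-0.59,-0.05,0,0,0],
  [0.93,-0.59,-0.05,0,0,0],
  [0.93,-0.59,-0.05,0,0,0],
])

```text
t: 3.4
ee_pos: [560.4, -107.0, 276.9]
tool_rot: [3.141, -0.0, 0.427]
contact_force: [0.3, 0.2, 0.8]
finger_gap: 1.004
gripper_force: 0.0
```

Call:
carry_out([
  [0.93,-0.59,0.3,0,0,0],
  [0.93,-0.59,0.5,0,0,0],
  [0.5,-0.5,0.5,0,0,0],
  [0,-0.5,0.5,0,0,0],
  [0,0,0,0,0,0],
  [0,0,0,0,0,0],
])

```text
t: 4.0
ee_pos: [591.1, -34.4, 232.0]
tool_rot: [3.141, 0.0, 0.427]
contact_force: [0.5, -0.8, 0.2]
finger_gap: 1.001
gripper_force: 0.0
```

```bash
python3 - <<'E'
from h import *
st();im=robot.get_image('wrist');m=robot.camera_model('wrist');cv2.imwrite('pics/w1.png',im)
for q in ['bezel_grip','bezel_zero','needle_tip','selector_grip','rest_slot0','antenna_a','antenna_a_end','tray']:
    for r in robot.place_of('wrist',q)[:3]:
        if r['p']>.2: print(q,round(r['p'],2),np.round(r['centre'],1),np.round(onz('wrist',r['centre'],H[q],m),1))
E
```

```text
t 4.0 p [591.1 -34.4 232. ] rot [3.141 0.    0.427] q [ 0.13  0.41 -0.22  1.67  0.1   1.07 -1.27] F [ 0.5 -0.8  0.2] gap 1.001 gf 0.0
bezel_grip 0.72 [341.9 122.9] [674.4 -14.5]
bezel_zero 0.9 [348.9  99.3] [692.4 -11.7]
needle_tip 0.55 [368.9 116.2] [687.8 -30.7]
selector_grip 0.95 [195.6  67.6] [671.3 104.7]
rest_slot0 0.76 [ 53.  215.7] [476.  237.3]
rest_slot0 0.56 [ 16.3 199.1] [471.1 300.7]
antenna_a 0.92 [316.6 349.2] [447.2 -94.9]
antenna_a 0.56 [161.2 292.4] [436.2  91.2]
antenna_a_end 0.69 [185.7 228.9] [518.9  85.7]
antenna_a_end 0.57 [333.6 285.8] [526.  -79.1]
```

View pics/w1.png

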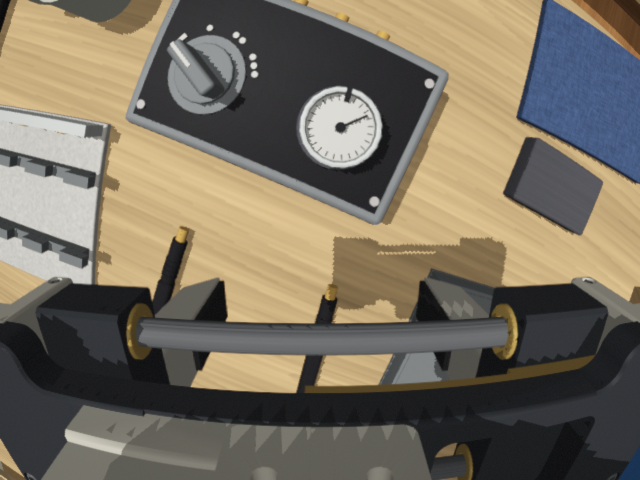

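The wrist view shows the dial centred at (341,127), its zero mark at (349,95) and the needle tip at (368,116). Next I'll rectify the dial and measure both angles.

```bash
cat >> h.py <<'E'
def rect(cx,cy,z,half=45,k=6,cam='wrist'):
    "top-down view, up=+x, left=+y"
    m=robot.camera_model(cam);im=robot.get_image(cam);K=m['camera_matrix'];n=2*half*k
    v,u=np.mgrid[0:n,0:n];P=np.stack([cx+half-v/k,cy+half-u/k,np.full(u.shape,float(z))],-1)
    c=P@m['R'].T+m['t']
    r=np.hypot(c[...,0],c[...,1]);th=np.arctan2(r,c[...,2]) if cam=='wrist' else r/c[...,2]
    mx=(K[0,2]+K[0,0]*th*c[...,0]/r).astype('f4');my=(K[1,2]+K[1,1]*th*c[...,1]/r).astype('f4')
    return cv2.remap(im,mx,my,cv2.INTER_CUBIC)
E
python3 - <<'E'
from h import *
a=rect(672,-14,88);cv2.imwrite('pics/d1.png',a)
E
```

```text
(no output)
```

View pics/d1.png

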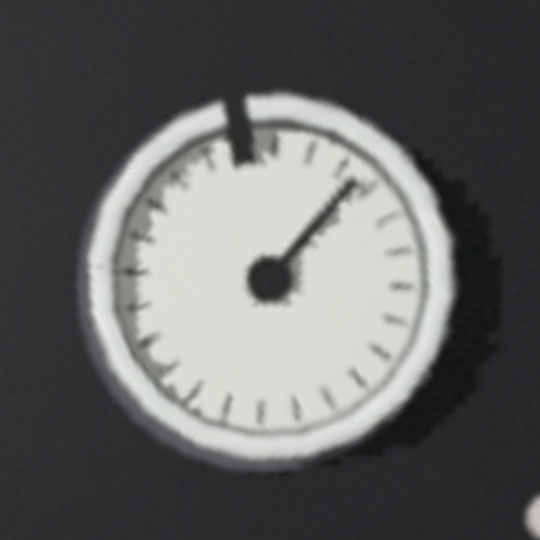

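```bash
python3 - <<'E'
from h import *
go(670.8,-14.2,140);go(670.8,-14.2,93)
E
```

```text
shift [3.23 0.59 3.67] rows 4 each [0.808 0.148 0.919]
shift [3.23 0.59 5.55] rows 6 each [0.538 0.099 0.926]
```

Call:
carry_out([
  [0.81,0.15,0.92,0,0,0],
  [0.81,0.15,0.92,0,0,0],
  [0.81,0.15,0.92,0,0,0],
  [0.8,0.14,0.91,0,0,0],
  [0,0,0.63,0,0,0],
  [0,0,0.63,0,0,0],
  [0,0,0.62,0,0,0],
  [0,0,0,0,0,0],
  [0,0,0,0,0,0],
])

```text
t: 5.4
ee_pos: [670.4, -14.2, 93.3]
tool_rot: [3.141, 0.0, 0.426]
contact_force: [0.6, -1.0, 1.4]
finger_gap: 1.001
gripper_force: 0.0
```

Call:
carry_out([
  [0,0,0,0,0,0],
  [0,0,0,0,0,0],
  [0,0,0,0,0,0],
  [0,0,0,0,0,0],
  [0,0,0,0,0,0],
  [0,0,0,0,0,0],
  [0,0,0,0,0,0],
  [0,0,0,0,0,0],
], fingers=0.4, squeeze=25)

```text
t: 6.2
ee_pos: [670.6, -13.5, 93.3]
tool_rot: [-3.141, -0.0, 0.427]
contact_force: [-2.2, 1.6, 4.5]
finger_gap: 0.65
gripper_force: 25.0
```

Call:
carry_out([
  [0,0,0,0,0,0.6],
  [0,0,0,0,0,0.6],
  [0,0,0,0,0,0.6],
  [0,0,0,0,0,0.6],
  [0,0,0,0,0,0.6],
  [0,0,0,0,0,0.6],
  [0,0,0,0,0,0.6],
  [0,0,0,0,0,0.6],
  [0,0,0,0,0,0.6],
  [0,0,0,0,0,0.6],
  [0,0,0,0,0,0.6],
  [0,0,0,0,0,0.6],
  [0,0,0,0,0,0.6],
  [0,0,0,0,0,0.6],
  [0,0,0,0,0,0.6],
  [0,0,0,0,0,0.3],
  [0,0,0,0,0,0],
  [0,0,0,0,0,0],
])

```text
t: 8.0
ee_pos: [670.6, -13.3, 93.3]
tool_rot: [-3.141, 0.0, -0.503]
contact_force: [-3.3, 2.7, 6.3]
finger_gap: 0.649
gripper_force: 25.0
```

Call:
carry_out([
  [0,0,0,0,0,0],
  [0,0,0,0,0,0],
  [0,0,0,0,0,0],
  [0,0,0,0,0,0],
  [0,0,0,0,0,0],
], fingers=1)

```text
t: 8.5
ee_pos: [670.7, -14.1, 92.8]
tool_rot: [3.141, 0.0, -0.503]
contact_force: [0.1, 0.5, 0.2]
finger_gap: 0.99
gripper_force: 0.0
```

Call:
carry_out([
  [0,0,-0.6,0,0,0],
  [0,0,-0.9,0,0,0],
  [-0.8,0,-0.9,0,0,0],
  [-0.8,0,-0.9,0,0,0],
  [-0.8,0,-0.9,0,0,0],
  [-0.8,0,-0.9,0,0,0],
  [0,0,0,0,0,0],
])

```text
t: 9.2
ee_pos: [600.7, 26.6, 225.1]
tool_rot: [-3.137, -0.004, -0.501]
contact_force: [0.2, -0.3, 0.1]
finger_gap: 0.998
gripper_force: 0.0
```

```bash
python3 - <<'E'
from h import *
st();a=rect(672,-14,88);b=rect(671,106,103);cv2.imwrite('pics/d2.png',cv2.resize(np.hstack([a,b]),(800,400)))
E
```

```text
t 9.2 p [600.7  26.6 225.1] rot [-3.137 -0.004 -0.501] q [-0.17  0.41  0.06  1.68 -0.03  1.05 -2.18] F [ 0.2 -0.3  0.1] gap 0.998 gf 0.0
```

View pics/d2.png

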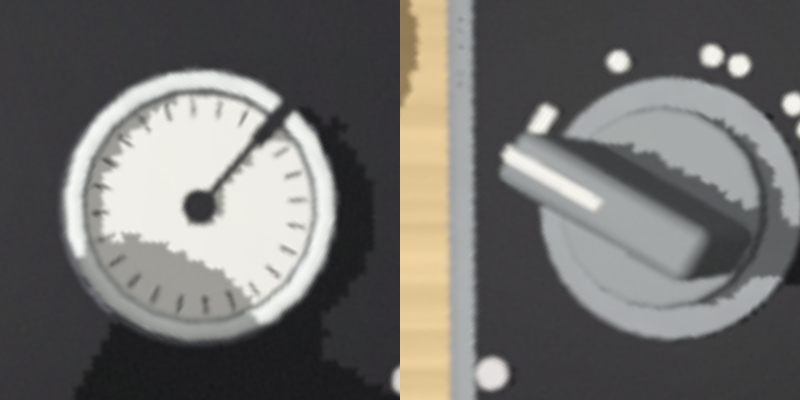

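The bezel's zero mark now sits on the needle (left half), and the selector is still at off (right half). Next: the antenna, rest and tester poses.

```bash
cat > ant.py <<'E'
from h import *
def ants(cam='top',zs=14):
    m=robot.camera_model(cam);im=robot.get_image(cam)
    out=[]
    for r in robot.trace(cam,'antenna_a')[:8]:
        k=r['mask'];v,u=np.nonzero(k)
        if r['p']<.2 or len(u)<30: continue
        P=np.array([onz(cam,p,zs,m) for p in zip(u,v)]);col=im[k].astype(float).mean(0)
        (cx,cy),(w,h),a=cv2.minAreaRect(P.astype('f4'))
        ax=np.linalg.eigh(np.cov(P.T))[1][:,1];ax=ax*np.sign(ax[0])
        print(cam,'p',round(r['p'],2),'ext',np.round(r['extent']),'c',np.round([cx,cy],1),'size',round(w),round(h),'yaw',round(float(np.arctan2(ax[1],ax[0])),3),'bgr',np.round(col))
if __name__=='__main__':
    for c in ('top','side','wrist'): ants(c)
E
python3 ant.py; python3 - <<'E'
from h import *
# tester / rest / tray outlines from the top camera
m=robot.camera_model('top');robot.get_image('top')
for q,z in (('tester',60),('rest',10),('tray',35)):
    for r in robot.trace('top',q)[:1]:
        v,u=np.nonzero(r['mask']);P=np.array([onz('top',p,z,m) for p in zip(u,v)]).astype('f4');print(q,r['p'],cv2.minAreaRect(P))
find('top',['rest_slot0','selector_grip','tray','bezel_grip'],4)
find('wrist',['selector_grip','bezel_grip'],4)
E
```

```text
top p 0.98 ext [177. 350.  59.  46.] c [233.8 326.8] size 20 160 yaw -0.915 bgr [47. 70. 99.]
top p 0.92 ext [464. 346.  44.  64.] c [ 264.5 -320.5] size 159 23 yaw 0.561 bgr [25. 39. 56.]
top p 0.7 ext [193. 250. 104. 103.] c [469.7 304.8] size 219 231 yaw 0.722 bgr [153. 157. 158.]
top p 0.52 ext [431. 141.  50.  34.] c [ 729.4 -253.9] size 79 118 yaw -1.504 bgr [66. 64. 66.]
side p 0.79 ext [330. 238.  66.  10.] c [446.3 -86.6] size 155 33 yaw 0.193 bgr [35. 49. 60.]
side p 0.74 ext [318. 293.  71.  15.] c [438.7  92.4] size 27 158 yaw -0.017 bgr [30. 39. 47.]
side p 0.66 ext [417. 192.  51.  14.] c [ 265.6 -314. ] size 160 34 yaw 0.559 bgr [17. 38. 64.]
side p 0.63 ext [397. 407.  50.  79.] c [235.1 331.9] size 23 163 yaw -0.924 bgr [ 29.  70. 119.]
wrist p 0.84 ext [469. 268.  52.  74.] c [478.3 -86.1] size 105 20 yaw 0.185 bgr [54. 67. 75.]
wrist p 0.71 ext [630. 294.  21.  15.] c [ 315.  -288.9] size 62 15 yaw 0.623 bgr [37. 66. 93.]
wrist p 0.63 ext [329. 348.  62.  77.] c [466.8  88.4] size 21 111 yaw -0.013 bgr [51. 64. 72.]
wrist p 0.32 ext [322. 128.  89.  84.] c [672.2 -14.2] size 80 78 yaw -0.362 bgr [193. 198. 197.]
tester 0.84 ((674.371337890625, 44.53871154785156), (249.41636657714844, 158.34893798828125), 89.95562744140625)
rest 0.86 ((470.6866760253906, 306.4650573730469), (216.75091552734375, 227.73500061035156), 9.012837409973145)
tray 0.69 ((491.9585266113281, -286.69927978515625), (209.45831298828125, 225.58624267578125), 6.92845344543457)
top rest_slot0 0.75 [217.8 244.2] [478.9 239.4]
top rest_slot0 0.72 [191.9 247.6] [470.3 298.1]
top rest_slot0 0.72 [165.1 251.7] [460.  358.8]
top tray 0.58 [445.8 240.4] [ 499.1 -285. ]
top tray 0.43 [194.  248.4] [471.8 303.3]
wrist selector_grip 0.94 [187.8 213. ] [666.8 103. ]
wrist bezel_grip 0.86 [319.1 128.3] [671.3 -12.9]
```

```bash
python3 - <<'E'
from h import *
go(439,92.3,120,-0.015)
E
```

```text
shift [-6.97  0.75  4.02] rows 8 each [-0.871  0.093  0.503]
turn z -4.88 in 5
```

Call:
carry_out([
  [-0.87,0.09,0,0,0,0],
  [-0.87,0.09,0.5,0,0,0],
  [-0.87,0.09,0.5,0,0,0],
  [-0.87,0.09,0.5,0,0,0],
  [-0.87,0.09,0.5,0,0,0],
  [-0.87,0.09,0.5,0,0,0],
  [-0.87,0.1,0.5,0,0,0],
  [-0.88,0.1,0.5,0,0,0],
  [0,0,0.5,0,0,-0.7],
  [0,0,0,0,0,-0.7],
  [0,0,0,0,0,-0.7],
  [0,0,0,0,0,-0.7],
  [0,0,0,0,0,-0.7],
  [0,0,0,0,0,-0.7],
  [0,0,0,0,0,-0.68],
  [0,0,0,0,0,0],
  [0,0,0,0,0,0],
])

```text
t: 11.9
ee_pos: [439.2, 92.4, 120.6]
tool_rot: [-3.142, -0.0, -0.017]
contact_force: [0.2, 0.1, -0.4]
finger_gap: 1.001
gripper_force: 0.0
```

```bash
python3 - <<'E'
from h import *
from ant import ants
st();go(439,92.3,27,-.015); ants('side')
E
```

```text
t 11.9 p [439.2  92.4 120.6] rot [-3.142 -0.    -0.017] q [-0.23  0.33 -0.11  2.13  0.06  0.68 -1.98] F [ 0.2  0.1 -0.4] gap 1.001 gf 0.0
shift [-0.01  0.01  3.74] rows 4 each [-0.002  0.002  0.936]
turn z -0.02 in 1
side p 0.79 ext [395. 407.  54.  80.] c [234.9 332.3] size 22 163 yaw -0.917 bgr [ 30.  70. 120.]
side p 0.73 ext [346. 238.  35.   8.] c [410.4 -95.7] size 80 33 yaw 0.171 bgr [17. 20. 22.]
side p 0.64 ext [328. 193.  83.  58.] c [ 497.8 -294.4] size 216 270 yaw -1.56 bgr [108. 107. 104.]
side p 0.56 ext [417. 193.  56.  18.] c [ 264.5 -314.2] size 163 36 yaw 0.568 bgr [ 32.  73. 119.]
```

Call:
carry_out([
  [0,0,0.9,0,0,0],
  [0,0,0.9,0,0,0],
  [0,0,0.8,0,0,0],
  [0,0,0.6,0,0,0],
  [0,0,0.5,0,0,0],
  [0,0,0,0,0,0],
  [0,0,0,0,0,0],
])

```text
t: 12.7
ee_pos: [439.0, 92.5, 28.1]
tool_rot: [3.141, 0.0, -0.016]
contact_force: [0.0, 0.4, 0.4]
finger_gap: 1.001
gripper_force: 0.0
```

Call:
carry_out([
  [0,0,0,0,0,0],
  [0,0,0,0,0,0],
  [0,0,0,0,0,0],
  [0,0,0,0,0,0],
  [0,0,0,0,0,0],
  [0,0,0,0,0,0],
  [0,0,0,0,0,0],
  [0,0,0,0,0,0],
  [0,0,0,0,0,0],
  [0,0,0,0,0,0],
], fingers=0, squeeze=35)

```text
t: 13.7
ee_pos: [439.0, 92.4, 27.9]
tool_rot: [3.141, 0.0, -0.015]
contact_force: [0.0, -0.7, -0.3]
finger_gap: 0.197
gripper_force: 35.0
```

Call:
carry_out([
  [0,0,-0.5,0,0,0],
  [0,0,-0.9,0,0,0],
  [0,0,-0.9,0,0,0],
  [0,0,-0.9,0,0,0],
  [0,0,-0.9,0,0,0],
  [0,0,0,0,0,0],
])

```text
t: 14.3
ee_pos: [440.5, 92.9, 132.8]
tool_rot: [-3.14, -0.004, -0.015]
contact_force: [0.0, 0.5, -1.4]
finger_gap: 0.197
gripper_force: 35.0
```

```bash
python3 - <<'E'
from h import *
st();find('top',['rest_slot0'],4);im=robot.get_image('wrist');cv2.imwrite('pics/w2.png',im);find('wrist',['rest_slot0'],4)
go(460,360,130,.157)
E
```

```text
t 14.3 p [440.5  92.9 132.8] rot [-3.14  -0.004 -0.015] q [-0.23  0.31 -0.12  2.12  0.06  0.71 -1.97] F [ 0.   0.5 -1.4] gap 0.197 gf 35.0
top rest_slot0 0.85 [166.6 252.8] [457.6 355.3]
wrist rest_slot0 0.89 [108.6 199.4] [479.1 239. ]
wrist rest_slot0 0.82 [ 48.7 213.6] [471.7 299.7]
wrist rest_slot0 0.59 [  5.1 231.8] [458.8 359.1]
shift [  0.7  -10.72  -0.03] rows 12 each [ 0.059 -0.893 -0.002]
turn z -1.72 in 2
```

View pics/w2.png

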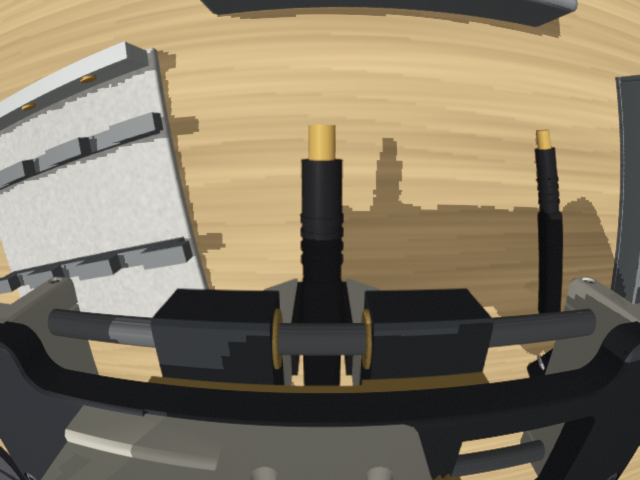

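The antenna is held straight, brass end forward at (321,135). The rest is on the left. Moving over slot 2 next.

Call:
carry_out([
  [0.06,-0.9,0,0,0,-0.15],
  [0.06,-0.9,0,0,0,-0.15],
  [0.06,-0.9,0,0,0,-0.15],
  [0.06,-0.9,0,0,0,-0.15],
  [0,-0.9,0,0,0,-0.15],
  [0,-0.9,0,0,0,-0.15],
  [-0.05,-0.9,0,0,0,-0.15],
  [-0.05,-0.9,0,0,0,-0.15],
  [-0.1,-0.9,0,0,0,-0.15],
  [-0.1,-0.9,0,0,0,-0.15],
  [-0.1,-0.9,0,0,0,-0.15],
  [-0.1,-0.8,0,0,0,-0.15],
  [0,0,0,0,0,0],
  [0,0,0,0,0,0],
])

```text
t: 15.95
ee_pos: [414.4, 357.3, 129.4]
tool_rot: [3.14, 0.002, 0.165]
contact_force: [1.1, -1.2, -1.0]
finger_gap: 0.193
gripper_force: 35.0
```

```bash
python3 - <<'E'
from h import *
st();find('wrist',['rest_slot0'],4);a=rect(470,300,35,130,2);cv2.imwrite('pics/r1.png',a)
go(460,360,90,.16)
E
```

```text
t 15.95 p [414.4 357.3 129.4] rot [3.14e+00 2.00e-03 1.65e-01] q [-0.66  0.46 -0.2   1.89  0.12  0.81 -2.33] F [ 1.1 -1.2 -1. ] gap 0.193 gf 35.0
wrist rest_slot0 0.74 [424.1 186.5] [468.8 299.4]
wrist rest_slot0 0.58 [509.7 190.1] [478.8 238.2]
shift [1.79 0.14 1.6 ] rows 2 each [0.897 0.072 0.799]
turn z 0.03 in 1
```

View pics/r1.png

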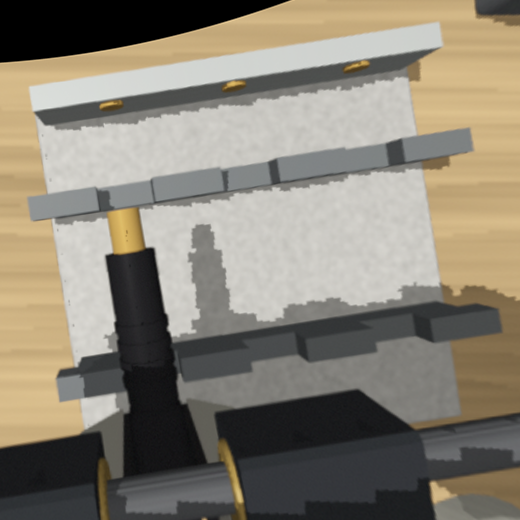

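The rectified view puts notch 2 of the far comb at columns 98–152, so the slot is at about (460,360) with yaw about 0.165. That matches the networks, so I'll lower the antenna there.

Call:
carry_out([
  [0.9,0.07,0,0,0,0],
  [0.9,0.07,0.2,0,0,0],
  [0,0,0.7,0,0,0],
  [0,0,0.7,0,0,0],
  [0,0,0,0,0,0],
  [0,0,0,0,0,0],
])

```text
t: 16.7
ee_pos: [459.9, 360.8, 90.5]
tool_rot: [3.141, 0.001, 0.164]
contact_force: [0.3, 0.0, -0.0]
finger_gap: 0.19
gripper_force: 35.0
```

```bash
python3 - <<'E'
from h import *
go(460,360,54,.165)
E
```

```text
shift [-0.    0.03  1.46] rows 2 each [-0.001  0.016  0.73 ]
turn z -0.01 in 1
```

Call:
carry_out([
  [0,0.03,0.5,0,0,0],
  [0,0,0.4,0,0,0],
  [0,0,0.3,0,0,0],
  [0,0,0.26,0,0,0],
  [0,0,0,0,0,0],
  [0,0,0,0,0,0],
])

```text
t: 17.3
ee_pos: [459.9, 360.9, 53.7]
tool_rot: [3.141, 0.0, 0.165]
contact_force: [0.2, -0.5, -0.3]
finger_gap: 0.192
gripper_force: 35.0
```

Call:
carry_out([
  [0,0,0,0,0,0],
  [0,0,0,0,0,0],
  [0,0,0,0,0,0],
  [0,0,0,0,0,0],
], fingers=0.42)

```text
t: 17.7
ee_pos: [460.0, 360.8, 54.0]
tool_rot: [-3.142, -0.0, 0.165]
contact_force: [-0.0, 0.2, 0.3]
finger_gap: 0.414
gripper_force: 0.0
```

Call:
carry_out([
  [0,0,-0.5,0,0,0],
  [0,0,-0.9,0,0,0],
  [0,0,-0.9,0,0,0],
  [-0.9,0.9,-0.9,0,0,0],
  [-0.9,0.9,0,0,0,0],
  [-0.9,0.9,0,0,0,0],
  [0,0,0,0,0,0],
])

```text
t: 18.4
ee_pos: [402.3, 279.4, 134.7]
tool_rot: [3.139, 0.002, 0.163]
contact_force: [1.0, -0.5, 0.8]
finger_gap: 0.424
gripper_force: 0.0
```

```bash
python3 - <<'E'
from h import *
from ant import ants
st();a=rect(470,300,35,130,2);b=rect(470,300,35,130,2,'top')
cv2.imwrite('pics/r2.png',np.hstack([a,b])[:,:800]);ants('side');ants('top')
E
```

```text
t 18.4 p [402.3 279.4 134.7] rot [3.139e+00 2.000e-03 1.630e-01] q [-0.56  0.37 -0.2   2.02  0.11  0.76 -2.23] F [ 1.  -0.5  0.8] gap 0.424 gf 0.0
side p 0.94 ext [397. 408.  49.  79.] c [235.3 332.3] size 24 165 yaw -0.918 bgr [ 34.  80. 133.]
side p 0.72 ext [418. 192.  52.  13.] c [ 262.1 -315.3] size 158 34 yaw 0.557 bgr [ 32.  74. 126.]
side p 0.61 ext [348. 239.  32.   6.] c [406.7 -95.7] size 74 33 yaw 0.164 bgr [37. 47. 56.]
side p 0.6 ext [271. 388.  85.  12.] c [465.8 347.4] size 163 26 yaw 0.169 bgr [39. 42. 45.]
top p 0.98 ext [367. 261.  20.  76.] c [445.9 -93.2] size 159 18 yaw 0.191 bgr [33. 38. 42.]
top p 0.68 ext [198. 338.  16.  10.] c [270.3 278. ] size 16 37 yaw -0.892 bgr [40. 59. 88.]
top p 0.66 ext [465. 346.  43.  64.] c [ 264.2 -319.6] size 161 20 yaw 0.551 bgr [40. 62. 90.]
top p 0.65 ext [165. 233.  11.  29.] c [505.3 373.7] size 67 16 yaw 0.17 bgr [30. 34. 37.]
top p 0.24 ext [194. 136.  55.  50.] c [742.4 303.8] size 123 106 yaw 0.999 bgr [78. 86. 86.]
```

View pics/r2.png

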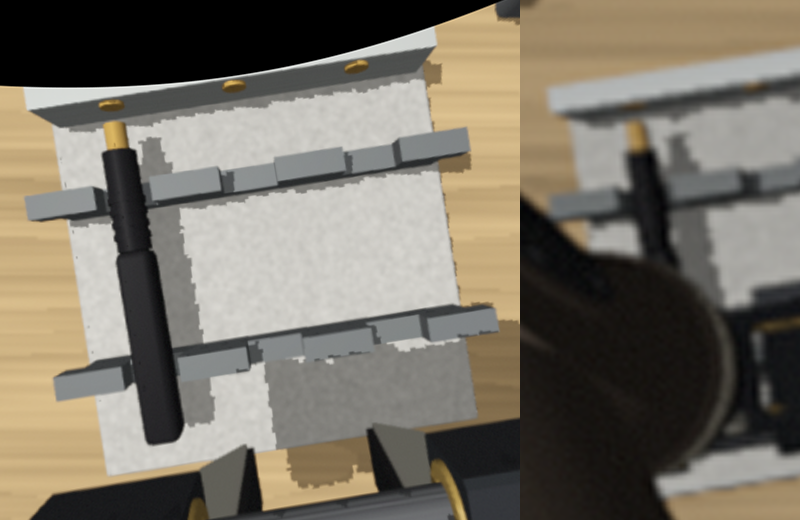

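The wrist view shows antenna 1 seated in notch 2, with its brass tip at (115,122) just short of the block. Next is antenna 2.

```bash
python3 - <<'E'
from h import *
go(446.5,-94.5,120,.19)
E
```

```text
shift [-0.85 15.21  0.56] rows 17 each [-0.05   0.895  0.033]
turn z -0.25 in 1
```

Call:
carry_out([
  [-0.05,0.9,0,0,0,0],
  [-0.05,0.9,0,0,0,0],
  [-0.05,0.9,0,0,0,0],
  [-0.05,0.9,0,0,0,0],
  [-0.05,0.9,0,0,0,0],
  [-0.05,0.9,0,0,0,0],
  [-0.05,0.9,0,0,0,0],
  [-0.05,0.9,0,0,0,0],
  [-0.05,0.9,0,0,0,0],
  [-0.05,0.9,0,0,0,0],
  [-0.05,0.9,0,0,0,0],
  [-0.05,0.9,0.1,0,0,0],
  [-0.05,0.9,0.1,0,0,0],
  [-0.05,0.9,0.1,0,0,0],
  [-0.05,0.9,0.1,0,0,0],
  [-0.05,0.9,0.1,0,0,0],
  [-0.05,0.81,0.06,0,0,-0.25],
  [0,0,0,0,0,0],
], fingers=1)

```text
t: 20.5
ee_pos: [446.5, -98.0, 119.7]
tool_rot: [3.141, 0.0, 0.187]
contact_force: [0.7, 1.0, 0.3]
finger_gap: 1.005
gripper_force: 0.0
```

```bash
python3 - <<'E'
from h import *
from ant import ants
st();ants('wrist',12);find('wrist',['antenna_a_end'],3)
go(446.5,-94.5,27.5,.19)
E
```

```text
t 20.5 p [446.5 -98.  119.7] rot [3.141 0.    0.187] q [ 0.18  0.34 -0.1   2.12  0.05  0.68 -1.34] F [0.7 1.  0.3] gap 1.005 gf 0.0
wrist p 0.57 ext [313. 225.  30. 195.] c [457.2 -91.4] size 138 19 yaw 0.196 bgr [31. 37. 40.]
wrist antenna_a_end 0.9 [316.9 126.4] [524.8 -77. ]
shift [0.01 0.01 3.7 ] rows 4 each [0.003 0.002 0.925]
turn z 0.01 in 1
```

Call:
carry_out([
  [0,-0.05,0.9,0,0,0],
  [0,0,0.9,0,0,0],
  [0,0,0.8,0,0,0],
  [0,0,0.6,0,0,0],
  [0,0,0.48,0,0,0],
  [0,0,0,0,0,0],
  [0,0,0,0,0,0],
])

```text
t: 21.4
ee_pos: [445.7, -93.4, 28.2]
tool_rot: [-3.141, 0.0, 0.191]
contact_force: [0.4, 0.5, 0.3]
finger_gap: 0.998
gripper_force: 0.0
```

Call:
carry_out([
  [0,0,0,0,0,0],
  [0,0,0,0,0,0],
  [0,0,0,0,0,0],
  [0,0,0,0,0,0],
  [0,0,0,0,0,0],
  [0,0,0,0,0,0],
  [0,0,0,0,0,0],
  [0,0,0,0,0,0],
  [0,0,0,0,0,0],
  [0,0,0,0,0,0],
], fingers=0, squeeze=35)

```text
t: 22.4
ee_pos: [445.6, -94.2, 28.0]
tool_rot: [3.142, -0.0, 0.19]
contact_force: [-0.1, -0.1, -1.4]
finger_gap: 0.194
gripper_force: 35.0
```

Call:
carry_out([
  [0,0,-0.5,0,0,0],
  [0,0,-0.9,0,0,0],
  [0,0,-0.9,0,0,0],
  [0,0,-0.9,0,0,0],
  [0,0,-0.9,0,0,0],
  [0,0,0,0,0,0],
])

```text
t: 23.0
ee_pos: [447.1, -94.4, 132.9]
tool_rot: [3.14, -0.004, 0.19]
contact_force: [1.6, -0.7, -1.4]
finger_gap: 0.193
gripper_force: 35.0
```

```bash
python3 - <<'E'
from h import *
st();go(479,238.5,130,.165);find('wrist',['antenna_a_end'],2)
E
```

```text
t 23.0 p [447.1 -94.4 132.9] rot [ 3.14  -0.004  0.19 ] q [ 0.17  0.32 -0.1   2.11  0.05  0.71 -1.34] F [ 1.6 -0.7 -1.4] gap 0.193 gf 35.0
shift [  3.76 -12.84   0.11] rows 14 each [ 0.269 -0.917  0.008]
turn z 0.25 in 1
wrist antenna_a_end 0.75 [324.6 118.9] [531.7 -80.7]
```

Call:
carry_out([
  [0.27,-0.92,0,0,0,0],
  [0.27,-0.92,0,0,0,0],
  [0.27,-0.92,0,0,0,0],
  [0.27,-0.92,0,0,0,0],
  [0.27,-0.92,0,0,0,0],
  [0.27,-0.92,0,0,0,0],
  [0.27,-0.92,0,0,0,0],
  [0.27,-0.92,0,0,0,0],
  [0.27,-0.92,0,0,0,0],
  [0.27,-0.92,0,0,0,0],
  [0.27,-0.92,0,0,0,0],
  [0.27,-0.92,0,0,0,0],
  [0.27,-0.92,0,0,0,0],
  [0.26,-0.88,0.1,0,0,0.25],
  [0,0,0.6,0,0,0],
  [0,0,0.6,0,0,0],
  [0,0,0,0,0,0],
  [0,0,0,0,0,0],
])

```text
t: 24.9
ee_pos: [477.0, 238.4, 97.1]
tool_rot: [3.141, 0.002, 0.165]
contact_force: [-0.9, -0.5, -0.6]
finger_gap: 0.193
gripper_force: 35.0
```

```bash
python3 - <<'E'
from h import *
st();go(479,238.5,54,.165);find('wrist',['antenna_a_end','rest_slot0'],3)
E
```

```text
t 24.9 p [477.  238.4  97.1] rot [3.141e+00 2.000e-03 1.650e-01] q [-0.45  0.48 -0.16  1.95  0.11  0.72 -2.08] F [-0.9 -0.5 -0.6] gap 0.193 gf 35.0
shift [0.08 0.01 1.72] rows 2 each [0.042 0.003 0.861]
turn z -0.0 in 1
```

Call:
carry_out([
  [0.08,0.01,0.5,0,0,0],
  [0,0,0.5,0,0,0],
  [0,0,0.4,0,0,0],
  [0,0,0.3,0,0,0],
  [0,0,0,0,0,0],
  [0,0,0,0,0,0],
])

```text
t: 25.65
ee_pos: [479.4, 238.8, 54.9]
tool_rot: [3.141, 0.001, 0.165]
contact_force: [0.0, -0.1, -1.3]
finger_gap: 0.193
gripper_force: 35.0
```

Call:
carry_out([
  [0,0,0,0,0,0],
  [0,0,0,0,0,0],
  [0,0,0,0,0,0],
  [0,0,0,0,0,0],
], fingers=0.42)

```text
t: 26.05
ee_pos: [479.7, 238.9, 55.6]
tool_rot: [-3.142, -0.0, 0.165]
contact_force: [0.3, 0.9, 0.1]
finger_gap: 0.409
gripper_force: 0.0
```

Call:
carry_out([
  [0,0,-0.5,0,0,0],
  [0,0,-0.9,0,0,0],
  [0,0,-0.9,0,0,0],
  [-0.9,-0.3,-0.9,0,0,0],
  [-0.9,-0.5,0,0,0,0],
  [-0.9,-0.5,0,0,0,0],
  [0,0,0,0,0,0],
])

```text
t: 26.75
ee_pos: [404.8, 261.3, 136.6]
tool_rot: [-3.141, 0.0, 0.169]
contact_force: [0.2, 1.0, -1.4]
finger_gap: 0.419
gripper_force: 0.0
```

```bash
python3 - <<'E'
from h import *
st();a=rect(470,300,35,130,2);cv2.imwrite('pics/r3.png',a)
go(640,104,200,1.047)
E
```

```text
t 26.75 p [404.8 261.3 136.6] rot [-3.141  0.     0.169] q [-0.53  0.36 -0.19  2.04  0.09  0.75 -2.18] F [ 0.2  1.  -1.4] gap 0.419 gf 0.0
shift [ 8.16  7.73 -2.54] rows 9 each [ 0.907  0.859 -0.282]
turn z -8.8 in 9
```

View pics/r3.png

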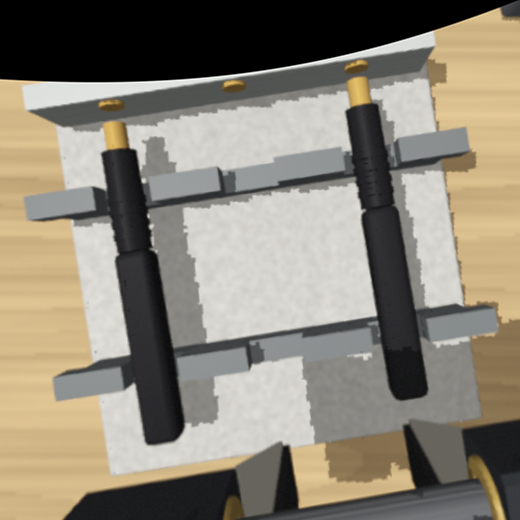

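Both antennas are seated in notches 2 and 0, with their brass tips at (115,122) and (358,80) short of the block. On to the selector.

Call:
carry_out([
  [0,0.3,-0.9,0,0,0],
  [0.83,0.86,-0.9,0,0,0],
  [0.83,0.86,-0.74,0,0,0],
  [0.83,0.86,0,0,0,0],
  [0.83,0.86,0,0,0,0],
  [0.83,0.86,0,0,0,0],
  [0.83,0.86,0,0,0,0],
  [0.83,0.86,0,0,0,0],
  [0.83,0.86,0,0,0,0],
  [0.83,0.8,0,0,0,0],
  [0,0,0,0,0,-0.8],
  [0,0,0,0,0,-0.8],
  [0,0,0,0,0,-0.8],
  [0,0,0,0,0,-0.8],
  [0,0,0,0,0,-0.8],
  [0,0,0,0,0,-0.8],
  [0,0,0,0,0,-0.8],
  [0,0,0,0,0,-0.8],
  [0,0,0,0,0,-0.8],
  [0,0,0,0,0,-0.8],
])

```text
t: 28.8
ee_pos: [625.4, 92.4, 199.4]
tool_rot: [3.141, 0.0, 0.967]
contact_force: [0.2, -0.6, 0.5]
finger_gap: 0.422
gripper_force: 0.0
```

Call:
carry_out([
  [0,0,0,0,0,-0.8],
  [0,0,0,0,0,0],
  [0,0,0,0,0,0],
])

```text
t: 29.1
ee_pos: [625.1, 92.9, 199.2]
tool_rot: [3.141, 0.0, 1.041]
contact_force: [0.3, -0.3, 0.8]
finger_gap: 0.416
gripper_force: 0.0
```

```bash
python3 - <<'E'
from h import *
st();a=rect(670.5,104.5,103);cv2.imwrite('pics/s1.png',a);find('wrist',['selector_grip','bezel_grip'],2)
go(670.5,104.5,140,1.047)
E
```

```text
t 29.1 p [625.1  92.9 199.2] rot [3.141 0.    1.041] q [-0.03  0.51 -0.3   1.6   0.17  1.05 -0.91] F [ 0.3 -0.3  0.8] gap 0.416 gf 0.0
wrist selector_grip 0.81 [368.8 198. ] [669.  106.2]
shift [1.3  1.36 2.36] rows 3 each [0.433 0.454 0.787]
turn z -0.03 in 1
```

View pics/s1.png

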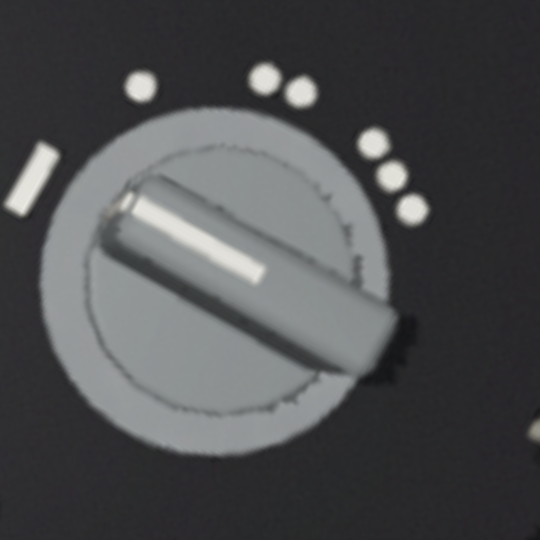

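The selector bar is centred at about (258,272), which is world (670,106.3), and points at 1.05 rad, so it is at off.

Call:
carry_out([
  [0.45,0.42,0.8,0,0,0],
  [0.45,0.42,0.8,0,0,0],
  [0.45,0.42,0.8,0,0,0],
  [0,0,0,0,0,-0.06],
  [0,0,0,0,0,0],
])

```text
t: 29.8
ee_pos: [668.5, 107.1, 138.7]
tool_rot: [-3.141, 0.001, 1.051]
contact_force: [-0.3, -0.5, 0.9]
finger_gap: 0.419
gripper_force: 0.0
```

```bash
python3 - <<'E'
from h import *
from ant import ants
st();go(670,106.3,99,1.05);ants('side');ants('top')
E
```

```text
t 29.8 p [668.5 107.1 138.7] rot [-3.141e+00  1.000e-03  1.051e+00] q [-0.06  0.64 -0.29  1.54  0.2   1.   -0.92] F [-0.3 -0.5  0.9] gap 0.419 gf 0.0
shift [0.   0.07 1.59] rows 2 each [0.001 0.035 0.795]
turn z 0.01 in 1
side p 0.84 ext [278. 330.  82.  13.] c [490.3 216.8] size 164 31 yaw 0.156 bgr [43. 48. 52.]
side p 0.75 ext [398. 408.  52.  77.] c [235.3 331.8] size 22 165 yaw -0.924 bgr [ 30.  71. 122.]
side p 0.67 ext [270. 390.  89.  13.] c [466.  347.7] size 163 26 yaw 0.172 bgr [37. 40. 42.]
side p 0.58 ext [417. 193.  51.  16.] c [ 264.2 -314.3] size 158 33 yaw 0.563 bgr [19. 43. 73.]
top p 0.94 ext [164. 252.  24.  70.] c [462. 367.] size 165 22 yaw 0.165 bgr [47. 49. 51.]
top p 0.86 ext [224. 243.  11.  74.] c [485.4 238.2] size 163 20 yaw 0.153 bgr [46. 48. 49.]
top p 0.73 ext [177. 353.  61.  45.] c [233.9 327.4] size 19 160 yaw -0.913 bgr [ 50.  74. 104.]
top p 0.61 ext [465. 347.  42.  62.] c [ 263.5 -319.1] size 162 23 yaw 0.555 bgr [32. 49. 69.]
```

Both antennas are in place. I'll descend and grip the knob.

Call:
carry_out([
  [0,0.07,0.6,0,0,0],
  [0,0,0.6,0,0,0],
  [0,0,0.39,0,0,0],
  [0,0,0,0,0,0],
  [0,0,0,0,0,0],
])

```text
t: 30.5
ee_pos: [669.9, 106.1, 98.2]
tool_rot: [-3.141, 0.001, 1.051]
contact_force: [-0.1, 0.2, -0.5]
finger_gap: 0.423
gripper_force: 0.0
```

Call:
carry_out([
  [0,0,0,0,0,0],
  [0,0,0,0,0,0],
  [0,0,0,0,0,0],
  [0,0,0,0,0,0],
  [0,0,0,0,0,0],
  [0,0,0,0,0,0],
], fingers=0, squeeze=20)

```text
t: 31.1
ee_pos: [669.8, 106.6, 99.3]
tool_rot: [-3.141, 0.0, 1.051]
contact_force: [-4.4, 0.2, 3.2]
finger_gap: 0.154
gripper_force: 20.0
```

Call:
carry_out([
  [0,0,0,0,0,0.7],
  [0,0,0,0,0,0.7],
  [0,0,0,0,0,0.7],
  [0,0,0,0,0,0.7],
  [0,0,0,0,0,0.7],
  [0,0,0,0,0,0.7],
  [0,0,0,0,0,0.7],
  [0,0,0,0,0,0.7],
  [0,0,0,0,0,0.7],
  [0,0,0,0,0,0.7],
  [0,0,0,0,0,0],
  [0,0,0,0,0,0],
  [0,0,0,0,0,0],
  [0,0,0,0,0,0],
  [0,0,0,0,0,0],
  [0,0,0,0,0,0],
])

```text
t: 32.7
ee_pos: [669.8, 106.6, 99.2]
tool_rot: [-3.141, 0.001, 0.354]
contact_force: [-5.4, 1.2, 4.8]
finger_gap: 0.152
gripper_force: 20.0
```

Call:
carry_out([
  [0,0,0,0,0,0],
  [0,0,0,0,0,0],
  [0,0,0,0,0,0],
  [0,0,0,0,0,0],
  [0,0,0,0,0,0],
  [0,0,0,0,0,0],
  [0,0,0,0,0,0],
  [0,0,0,0,0,0],
  [0,0,0,0,0,0],
  [0,0,0,0,0,0],
  [0,0,0,0,0,0],
  [0,0,0,0,0,0],
  [0,0,0,0,0,0],
  [0,0,0,0,0,0],
  [0,0,0,0,0,0],
  [0,0,0,0,0,0],
  [0,0,0,0,0,0],
  [0,0,0,0,0,0],
  [0,0,0,0,0,0],
  [0,0,0,0,0,0],
])

```text
t: 34.7
ee_pos: [669.8, 106.6, 99.3]
tool_rot: [-3.141, 0.001, 0.353]
contact_force: [-5.3, 1.9, 4.3]
finger_gap: 0.154
gripper_force: 20.0
```

```bash
python3 - <<'E'
from h import *
from ant import ants
st();a=robot.get_image('wrist');b=robot.get_image('top');s=robot.get_image('side')
c=cv2.resize(s[190:430,160:380],None,fx=2,fy=2);cv2.imwrite('pics/s2.png',np.hstack([a[:,120:480],c[:480]]))
E
```

```text
t 34.7 p [669.8 106.6  99.3] rot [-3.141e+00  1.000e-03  3.530e-01] q [-0.18  0.67 -0.1   1.58  0.07  0.9  -1.51] F [-5.3  1.9  4.3] gap 0.154 gf 20.0
```

View pics/s2.png

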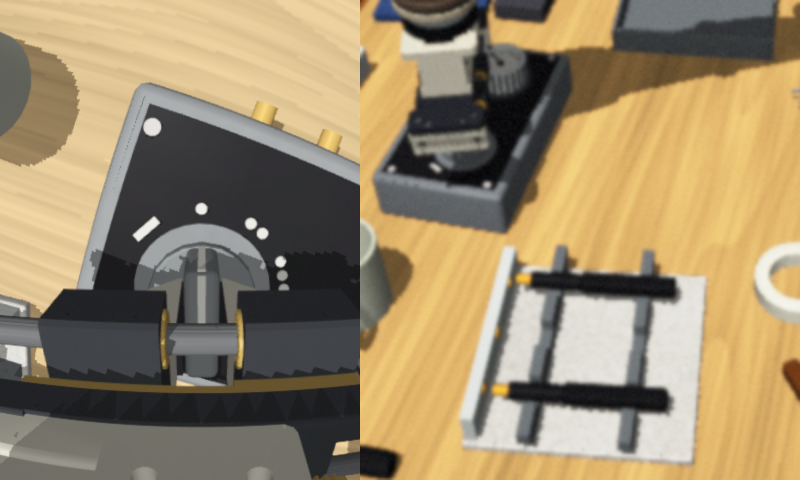

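The pointer is at the one-dot mark (201,208), and both antennas are still in their notches. I'll hold a little longer, then turn to two dots.

Call:
carry_out([
  [0,0,0,0,0,0],
  [0,0,0,0,0,0],
  [0,0,0,0,0,0],
  [0,0,0,0,0,0],
  [0,0,0,0,0,0],
  [0,0,0,0,0,0.7],
  [0,0,0,0,0,0.7],
  [0,0,0,0,0,0.7],
  [0,0,0,0,0,0.7],
  [0,0,0,0,0,0.7],
  [0,0,0,0,0,0.7],
  [0,0,0,0,0,0.7],
  [0,0,0,0,0,0.7],
  [0,0,0,0,0,0.7],
  [0,0,0,0,0,0.7],
  [0,0,0,0,0,0],
  [0,0,0,0,0,0],
  [0,0,0,0,0,0],
  [0,0,0,0,0,0],
  [0,0,0,0,0,0],
])

```text
t: 36.85
ee_pos: [669.8, 106.6, 99.3]
tool_rot: [3.142, 0.001, -0.346]
contact_force: [-5.0, 1.6, 4.2]
finger_gap: 0.15
gripper_force: 20.0
```

Call:
carry_out([
  [0,0,0,0,0,0],
  [0,0,0,0,0,0],
  [0,0,0,0,0,0],
  [0,0,0,0,0,0],
  [0,0,0,0,0,0],
  [0,0,0,0,0,0],
  [0,0,0,0,0,0],
  [0,0,0,0,0,0],
  [0,0,0,0,0,0],
  [0,0,0,0,0,0],
  [0,0,0,0,0,0],
  [0,0,0,0,0,0],
  [0,0,0,0,0,0],
  [0,0,0,0,0,0],
  [0,0,0,0,0,0],
  [0,0,0,0,0,0],
  [0,0,0,0,0,0],
  [0,0,0,0,0,0],
  [0,0,0,0,0,0],
  [0,0,0,0,0,0],
])

```text
t: 38.85
ee_pos: [669.8, 106.6, 99.3]
tool_rot: [3.142, 0.001, -0.346]
contact_force: [-4.8, 1.1, 4.8]
finger_gap: 0.15
gripper_force: 20.0
```

```bash
python3 - <<'E'
from h import *
from ant import ants
st();a=robot.get_image('wrist');s=robot.get_image('side')
c=cv2.resize(s[190:430,160:380],None,fx=2,fy=2);cv2.imwrite('pics/s3.png',np.hstack([a[:,120:480],c[:480]]))
E
```

```text
t 38.85 p [669.8 106.6  99.3] rot [ 3.142e+00  1.000e-03 -3.460e-01] q [-0.29  0.66  0.09  1.59 -0.07  0.89 -2.09] F [-4.8  1.1  4.8] gap 0.15 gf 20.0
```

View pics/s3.png

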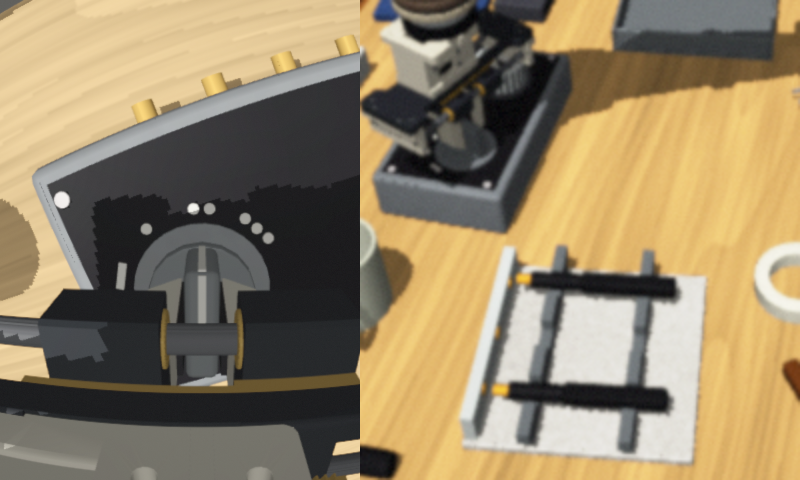

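The pointer is at the two dots (201,209), and the antennas are still seated. I'll wait 0.5 s more, then turn back to off.

Call:
carry_out([
  [0,0,0,0,0,0],
  [0,0,0,0,0,0],
  [0,0,0,0,0,0],
  [0,0,0,0,0,0],
  [0,0,0,0,0,0],
  [0,0,0,0,0,0],
])

```text
t: 39.55
ee_pos: [669.8, 106.6, 99.3]
tool_rot: [3.142, 0.001, -0.346]
contact_force: [-5.3, 1.2, 4.1]
finger_gap: 0.154
gripper_force: 20.0
```

Call:
carry_out([
  [0,0,0,0,0,-0.8],
  [0,0,0,0,0,-0.8],
  [0,0,0,0,0,-0.8],
  [0,0,0,0,0,-0.8],
  [0,0,0,0,0,-0.8],
  [0,0,0,0,0,-0.8],
  [0,0,0,0,0,-0.8],
  [0,0,0,0,0,-0.8],
  [0,0,0,0,0,-0.8],
  [0,0,0,0,0,-0.8],
  [0,0,0,0,0,-0.8],
  [0,0,0,0,0,-0.8],
  [0,0,0,0,0,-0.8],
  [0,0,0,0,0,-0.8],
  [0,0,0,0,0,-0.8],
  [0,0,0,0,0,-0.8],
  [0,0,0,0,0,-0.8],
  [0,0,0,0,0,-0.4],
  [0,0,0,0,0,0],
  [0,0,0,0,0,0],
])

```text
t: 41.55
ee_pos: [669.8, 106.6, 99.3]
tool_rot: [-3.141, 0.0, 1.053]
contact_force: [-5.3, 1.5, 4.4]
finger_gap: 0.148
gripper_force: 20.0
```

Call:
carry_out([
  [0,0,0,0,0,0],
  [0,0,0,0,0,0],
  [0,0,0,0,0,0],
  [0,0,0,0,0,0],
  [0,0,0,0,0,0],
], fingers=0.45)

```text
t: 42.05
ee_pos: [670.5, 106.0, 99.2]
tool_rot: [3.141, -0.0, 1.051]
contact_force: [0.6, -0.6, -0.5]
finger_gap: 0.444
gripper_force: 0.0
```

Call:
carry_out([
  [0,0,-0.6,0,0,0],
  [0,0,-0.9,0,0,0],
  [0,0,-0.9,0,0,0],
  [-0.4,-0.4,-0.9,0,0,0],
  [-0.4,-0.4,-0.5,0,0,0],
  [-0.4,-0.5,0,0,0,0],
  [0,0,0,0,0,0],
  [0,0,0,0,0,0],
])

```text
t: 42.85
ee_pos: [627.7, 96.3, 195.2]
tool_rot: [3.14, -0.001, 1.051]
contact_force: [0.4, -0.2, 0.5]
finger_gap: 0.448
gripper_force: 0.0
```

```bash
python3 - <<'E'
from h import *
from ant import ants
st();a=rect(670.5,46,95,110,3);cv2.imwrite('pics/s4.png',a[180:480]);ants('side');ants('top')
go(480,238.8,120,.165)
E
```

```text
t 42.85 p [627.7  96.3 195.2] rot [ 3.140e+00 -1.000e-03  1.051e+00] q [-0.03  0.52 -0.31  1.6   0.17  1.05 -0.91] F [ 0.4 -0.2  0.5] gap 0.448 gf 0.0
side p 0.97 ext [277. 331.  82.  13.] c [489.5 218.5] size 167 31 yaw 0.157 bgr [41. 45. 49.]
side p 0.93 ext [396. 409.  54.  80.] c [234.6 331.3] size 23 165 yaw -0.916 bgr [ 33.  75. 124.]
side p 0.8 ext [270. 388.  91.  16.] c [466.7 347.6] size 165 26 yaw 0.157 bgr [36. 40. 43.]
side p 0.65 ext [416. 193.  57.  13.] c [ 265.3 -314.3] size 165 35 yaw 0.56 bgr [17. 38. 63.]
side p 0.53 ext [232. 227.  22.  22.] c [704.7 -66. ] size 55 72 yaw -0.421 bgr [85. 87. 86.]
top p 0.96 ext [223. 242.  13.  72.] c [484.1 237.8] size 161 20 yaw 0.154 bgr [46. 48. 49.]
top p 0.96 ext [465. 347.  40.  62.] c [ 263.6 -319.8] size 156 20 yaw 0.546 bgr [25. 39. 57.]
top p 0.84 ext [164. 253.  16.  72.] c [461.6 367. ] size 165 22 yaw 0.163 bgr [49. 51. 52.]
top p 0.73 ext [177. 351.  62.  44.] c [236.  327.8] size 22 159 yaw -0.897 bgr [ 51.  75. 105.]
top p 0.44 ext [332. 157.  21.  26.] c [694.3 -24.1] size 75 49 yaw 0.445 bgr [101. 104. 104.]
top p 0.33 ext [335. 161.  46.  67.] c [692.7 -26.5] size 169 114 yaw 0.381 bgr [61. 61. 61.]
shift [ 2.01 -7.95  2.96] rows 9 each [ 0.223 -0.884  0.329]
turn z 8.86 in 9
```

View pics/s4.png

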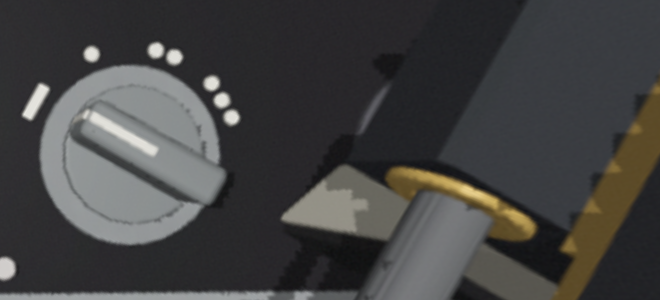

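The selector is back at off, with the pointer towards the white bar at (36,101). Now I'll fetch the antenna from notch 0.

Call:
carry_out([
  [0.22,-0.88,0,0,0,0],
  [0.22,-0.88,0,0,0,0],
  [0.22,-0.88,0,0,0,0],
  [0.22,-0.88,0,0,0,0],
  [0.22,-0.88,0,0,0,0],
  [0.22,-0.88,0,0,0,0],
  [0.23,-0.89,0,0,0,0],
  [0.23,-0.89,0,0,0,0],
  [0.23,-0.89,0,0,0,0],
  [0,0,0.3,0,0,0.88],
  [0,0,0.3,0,0,0.88],
  [0,0,0.3,0,0,0.88],
  [0,0,0.3,0,0,0.88],
  [0,0,0.3,0,0,0.88],
  [0,0,0.3,0,0,0.88],
  [0,0,0.3,0,0,0.88],
  [0,0,0.3,0,0,0.9],
  [0,0,0.3,0,0,0.9],
  [0,0,0.3,0,0,0.9],
  [0,0,0,0,0,0],
])

```text
t: 45.1
ee_pos: [479.4, 238.6, 118.2]
tool_rot: [3.141, 0.002, 0.164]
contact_force: [0.3, -0.6, -0.6]
finger_gap: 0.452
gripper_force: 0.0
```

```bash
python3 - <<'E'
from h import *
st();go(480,238.8,53.5,.165);find('wrist',['antenna_a_end'],3)
E
```

```text
t 45.1 p [479.4 238.6 118.2] rot [3.141e+00 2.000e-03 1.640e-01] q [-0.45  0.45 -0.14  1.93  0.09  0.77 -2.06] F [ 0.3 -0.6 -0.6] gap 0.452 gf 0.0
shift [ 0.03 -0.    2.59] rows 3 each [ 0.01  -0.002  0.863]
turn z -0.01 in 1
wrist antenna_a_end 0.78 [331.  120.3] [564.  246.3]
```

Call:
carry_out([
  [0.03,0,0.8,0,0,0],
  [0,0,0.8,0,0,0],
  [0,0,0.6,0,0,0],
  [0,0,0.38,0,0,0],
  [0,0,0,0,0,0],
  [0,0,0,0,0,0],
])

```text
t: 45.8
ee_pos: [480.8, 239.0, 55.2]
tool_rot: [-3.141, -0.0, 0.165]
contact_force: [-0.0, -0.4, 0.5]
finger_gap: 0.454
gripper_force: 0.0
```

Call:
carry_out([
  [0,0,0,0,0,0],
  [0,0,0,0,0,0],
  [0,0,0,0,0,0],
  [0,0,0,0,0,0],
  [0,0,0,0,0,0],
  [0,0,0,0,0,0],
], fingers=0, squeeze=35)

```text
t: 46.4
ee_pos: [480.8, 238.7, 55.1]
tool_rot: [3.141, -0.001, 0.165]
contact_force: [-0.5, -2.6, 5.2]
finger_gap: 0.193
gripper_force: 35.0
```

Call:
carry_out([
  [0,0,-0.5,0,0,0],
  [0,0,-0.9,0,0,0],
  [0,0,-0.9,0,0,0],
  [0,0,-0.9,0,0,0],
  [0,0,0,0,0,0],
])

```text
t: 46.9
ee_pos: [482.0, 240.0, 138.2]
tool_rot: [-3.14, -0.005, 0.165]
contact_force: [0.2, -0.4, -0.2]
finger_gap: 0.191
gripper_force: 35.0
```

```bash
python3 - <<'E'
from h import *
st();go(497,-325,130,.12)
E
```

```text
t 46.9 p [482.  240.  138.2] rot [-3.14  -0.005  0.165] q [-0.45  0.43 -0.15  1.91  0.08  0.8  -2.05] F [ 0.2 -0.4 -0.2] gap 0.191 gf 35.0
shift [-3.12 22.39  0.26] rows 24 each [-0.13   0.933  0.011]
turn z 0.45 in 1
```

Call:
carry_out([
  [-0.13,0.93,0,0,0,0],
  [-0.13,0.93,0,0,0,0],
  [-0.13,0.93,0,0,0,0],
  [-0.13,0.93,0,0,0,0],
  [-0.13,0.93,0,0,0,0],
  [-0.13,0.93,0,0,0,0],
  [-0.13,0.93,0,0,0,0],
  [-0.13,0.93,0,0,0,0],
  [-0.13,0.93,0,0,0,0],
  [-0.13,0.93,0,0,0,0],
  [-0.13,0.93,0,0,0,0],
  [-0.13,0.93,0,0,0,0],
  [-0.13,0.93,0,0,0,0],
  [-0.13,0.93,0,0,0,0],
  [-0.13,0.93,0,0,0,0],
  [-0.13,0.93,0,0,0,0],
  [-0.13,0.93,0,0,0,0],
  [-0.13,0.93,0,0,0,0],
])

```text
t: 48.7
ee_pos: [491.0, -184.3, 134.4]
tool_rot: [-3.141, 0.001, 0.165]
contact_force: [0.5, -0.2, -0.2]
finger_gap: 0.19
gripper_force: 35.0
```

```bash
python3 - <<'E'
from h import *
st();find('wrist',['tray'],2)
m=robot.camera_model('wrist')
for r in robot.trace('wrist','tray')[:1]:
    v,u=np.nonzero(r['mask']);P=np.array([onz('wrist',p,35,m) for p in zip(u,v)]).astype('f4');print(r['p'],cv2.minAreaRect(P),P.min(0),P.max(0))
go(498,-325,120,.13)
E
```

```text
t 48.7 p [ 491.  -184.3  134.4] rot [-3.141e+00  1.000e-03  1.650e-01] q [ 0.3   0.41 -0.06  1.95  0.03  0.78 -1.18] F [ 0.5 -0.2 -0.2] gap 0.19 gf 35.0
wrist tray 0.55 [452.7 255.1] [ 492.5 -294.7]
0.59 ((494.55010986328125, -292.6343994140625), (204.3823699951172, 218.35533142089844), 6.704990386962891) [ 386.65134 -401.8281 ] [ 607.94    -172.83029]
shift [-0.62  5.57  0.58] rows 6 each [-0.103  0.928  0.096]
turn z 0.32 in 1
```

Call:
carry_out([
  [-0.1,0.93,0.2,0,0,0],
  [-0.1,0.93,0.2,0,0,0],
  [-0.1,0.93,0.2,0,0,0],
  [-0.1,0.93,0.2,0,0,0],
  [-0.1,0.93,0.2,0,0,0],
  [-0.1,1,0.2,0,0,0.4],
  [0,0,0,0,0,0],
  [0,0,0,0,0,0],
])

```text
t: 49.65
ee_pos: [499.8, -324.4, 104.3]
tool_rot: [-3.14, 0.001, 0.125]
contact_force: [0.3, 1.3, -0.9]
finger_gap: 0.193
gripper_force: 35.0
```

```bash
python3 - <<'E'
from h import *
from ant import ants
st();find('wrist',['tray'],2);go(500,-328,35,.12);ants('top')
E
```

```text
t 49.65 p [ 499.8 -324.4  104.3] rot [-3.14e+00  1.00e-03  1.25e-01] q [ 0.51  0.54 -0.03  1.8   0.02  0.8  -0.98] F [ 0.3  1.3 -0.9] gap 0.193 gf 35.0
wrist tray 0.59 [270.2 249.5] [ 495.2 -289.8]
shift [-0.03  0.18  2.79] rows 3 each [-0.01   0.061  0.929]
turn z 0.07 in 1
top p 0.91 ext [466. 348.  38.  63.] c [ 263.6 -320.5] size 157 18 yaw 0.551 bgr [31. 50. 77.]
top p 0.79 ext [167. 253.  19.  73.] c [460.6 367.3] size 163 22 yaw 0.162 bgr [34. 35. 37.]
top p 0.76 ext [177. 351.  62.  44.] c [233.4 327.4] size 18 160 yaw -0.914 bgr [37. 56. 82.]
top p 0.64 ext [478. 237.  18.  80.] c [ 509.3 -346.5] size 168 23 yaw 0.132 bgr [27. 31. 33.]
top p 0.41 ext [276. 158.  25.  22.] c [685.7 112.4] size 54 52 yaw 0.841 bgr [82. 81. 79.]
```

Call:
carry_out([
  [-0.03,0.15,0.8,0,0,0],
  [0,0,0.8,0,0,0],
  [0,0,0.6,0,0,0],
  [0,0,0.4,0,0,0],
  [0,0,0.15,0,0,0],
  [0,0,0,0,0,0],
  [0,0,0,0,0,0],
])

```text
t: 50.55
ee_pos: [500.0, -329.4, 36.6]
tool_rot: [3.141, -0.001, 0.125]
contact_force: [1.0, -0.8, -0.5]
finger_gap: 0.191
gripper_force: 35.0
```

Call:
carry_out([
  [0,0,0,0,0,0],
  [0,0,0,0,0,0],
  [0,0,0,0,0,0],
  [0,0,0,0,0,0],
], fingers=0.42)

```text
t: 50.95
ee_pos: [499.6, -329.3, 36.2]
tool_rot: [3.141, -0.0, 0.125]
contact_force: [0.1, 0.1, -0.1]
finger_gap: 0.414
gripper_force: 0.0
```

Call:
carry_out([
  [0,0,-0.5,0,0,0],
  [0,0,-0.9,0,0,0],
  [0,0,-0.9,0,0,0],
  [0,0,-0.9,0,0,0],
  [0,0,-0.9,0,0,0],
  [0,0,0,0,0,0],
])

```text
t: 51.55
ee_pos: [501.3, -330.3, 142.6]
tool_rot: [3.138, -0.005, 0.125]
contact_force: [0.6, -0.7, 0.5]
finger_gap: 0.422
gripper_force: 0.0
```

```bash
python3 - <<'E'
from h import *
from ant import ants
st();ants('side');go(460,360.7,130,.165)
E
```

```text
t 51.55 p [ 501.3 -330.3  142.6] rot [ 3.138 -0.005  0.125] q [ 0.51  0.5  -0.03  1.76  0.02  0.87 -0.97] F [ 0.6 -0.7  0.5] gap 0.422 gf 0.0
side p 0.94 ext [397. 407.  52.  72.] c [234.2 332. ] size 22 159 yaw -0.913 bgr [ 25.  63. 110.]
side p 0.87 ext [271. 389.  91.  12.] c [466.5 347.7] size 164 26 yaw 0.164 bgr [35. 39. 42.]
side p 0.71 ext [330. 179.  58.   9.] c [ 502.3 -328.8] size 158 42 yaw 0.127 bgr [31. 34. 36.]
side p 0.71 ext [415. 194.  54.  15.] c [ 264.7 -314.7] size 163 35 yaw 0.567 bgr [ 30.  69. 115.]
shift [  1.86 -27.59   0.35] rows 30 each [ 0.062 -0.92   0.012]
turn z -0.4 in 1
```

Call:
carry_out([
  [0.06,-0.92,0,0,0,0],
  [0.06,-0.92,0,0,0,0],
  [0.06,-0.92,0,0,0,0],
  [0.06,-0.92,0,0,0,0],
  [0.06,-0.92,0,0,0,0],
  [0.06,-0.92,0,0,0,0],
  [0.06,-0.92,0,0,0,0],
  [0.06,-0.92,0,0,0,0],
  [0.06,-0.92,0,0,0,0],
  [0.06,-0.92,0,0,0,0],
  [0.06,-0.92,0,0,0,0],
  [0.06,-0.92,0,0,0,0],
  [0.06,-0.92,0,0,0,0],
  [0.06,-0.92,0,0,0,0],
  [0.06,-0.92,0,0,0,0],
])

```text
t: 53.15
ee_pos: [478.1, 16.7, 137.8]
tool_rot: [3.142, 0.002, 0.125]
contact_force: [-0.4, -0.1, 0.4]
finger_gap: 0.424
gripper_force: 0.0
```

Call:
carry_out([
  [0.06,-0.92,0,0,0,0],
  [0.06,-0.92,0,0,0,0],
  [0.06,-0.92,0,0,0,0],
  [0.06,-0.92,0,0,0,0],
  [0.06,-0.92,0,0,0,0],
  [0.06,-0.92,0,0,0,0],
  [0.06,-0.92,0,0,0,0],
  [0.06,-0.92,0,0,0,0],
  [0.06,-0.92,0,0,0,0],
  [0.06,-0.92,0,0,0,0],
  [0.06,-0.92,0,0,0,0],
  [0.06,-0.92,0,0,0,0],
  [0.06,-0.92,0,0,0,0],
  [0.06,-0.92,0,0,0,0],
  [0.06,-0.9,0,0,0,-0.4],
  [0,0,0,0,0,0],
  [0,0,0,0,0,0],
])

```text
t: 54.85
ee_pos: [457.8, 360.2, 137.5]
tool_rot: [3.14, 0.002, 0.165]
contact_force: [0.1, -0.6, 0.1]
finger_gap: 0.42
gripper_force: 0.0
```

```bash
python3 - <<'E'
from h import *
st();go(460,360.7,54,.165);find('wrist',['antenna_a_end'],3)
E
```

```text
t 54.85 p [457.8 360.2 137.5] rot [3.14e+00 2.00e-03 1.65e-01] q [-0.64  0.49 -0.17  1.8   0.1   0.86 -2.26] F [ 0.1 -0.6  0.1] gap 0.42 gf 0.0
shift [ 0.1  -0.01  3.34] rows 4 each [ 0.024 -0.003  0.835]
turn z 0.0 in 1
```

Call:
carry_out([
  [0.1,0,0.9,0,0,0],
  [0,0,0.9,0,0,0],
  [0,0,0.8,0,0,0],
  [0,0,0.5,0,0,0],
  [0,0,0.24,0,0,0],
  [0,0,0,0,0,0],
  [0,0,0,0,0,0],
])

```text
t: 55.65
ee_pos: [461.3, 361.0, 55.6]
tool_rot: [-3.141, -0.001, 0.164]
contact_force: [-0.1, 0.4, 0.7]
finger_gap: 0.42
gripper_force: 0.0
```

Call:
carry_out([
  [0,0,0,0,0,0],
  [0,0,0,0,0,0],
  [0,0,0,0,0,0],
  [0,0,0,0,0,0],
  [0,0,0,0,0,0],
  [0,0,0,0,0,0],
], fingers=0, squeeze=35)

```text
t: 56.25
ee_pos: [461.1, 361.0, 55.4]
tool_rot: [-3.141, -0.001, 0.165]
contact_force: [-0.4, -1.1, 7.3]
finger_gap: 0.192
gripper_force: 35.0
```

Call:
carry_out([
  [0,0,-0.5,0,0,0],
  [0,0,-0.9,0,0,0],
  [0,0,-0.9,0,0,0],
  [0,0,-0.9,0,0,0],
  [0,0,0,0,0,0],
])

```text
t: 56.75
ee_pos: [462.2, 362.3, 138.6]
tool_rot: [-3.139, -0.005, 0.165]
contact_force: [1.0, 0.9, -0.6]
finger_gap: 0.191
gripper_force: 35.0
```

```bash
python3 - <<'E'
from h import *
st();go(490,-249,130,.125)
E
```

```text
t 56.75 p [462.2 362.3 138.6] rot [-3.139 -0.005  0.165] q [-0.64  0.49 -0.17  1.79  0.11  0.86 -2.26] F [ 1.   0.9 -0.6] gap 0.191 gf 35.0
shift [-2.91 24.3   0.26] rows 26 each [-0.112  0.935  0.01 ]
turn z 0.4 in 1
```

Call:
carry_out([
  [-0.11,0.93,0,0,0,0],
  [-0.11,0.93,0,0,0,0],
  [-0.11,0.93,0,0,0,0],
  [-0.11,0.93,0,0,0,0],
  [-0.11,0.93,0,0,0,0],
  [-0.11,0.93,0,0,0,0],
  [-0.11,0.93,0,0,0,0],
  [-0.11,0.93,0,0,0,0],
  [-0.11,0.93,0,0,0,0],
  [-0.11,0.93,0,0,0,0],
  [-0.11,0.93,0,0,0,0],
  [-0.11,0.93,0,0,0,0],
  [-0.11,0.93,0,0,0,0],
])

```text
t: 58.05
ee_pos: [474.7, 55.9, 134.7]
tool_rot: [3.142, 0.001, 0.165]
contact_force: [0.5, -0.0, -0.3]
finger_gap: 0.191
gripper_force: 35.0
```

Call:
carry_out([
  [-0.11,0.93,0,0,0,0],
  [-0.11,0.93,0,0,0,0],
  [-0.11,0.93,0,0,0,0],
  [-0.11,0.93,0,0,0,0],
  [-0.11,0.93,0,0,0,0],
  [-0.11,0.93,0,0,0,0],
  [-0.11,0.93,0,0,0,0],
  [-0.11,0.93,0,0,0,0],
  [-0.11,0.93,0,0,0,0],
  [-0.11,0.93,0,0,0,0],
  [-0.11,0.93,0,0,0,0],
  [-0.11,0.93,0,0,0,0],
  [-0.11,0.96,0,0,0,0.4],
  [0,0,0,0,0,0],
  [0,0,0,0,0,0],
])

```text
t: 59.55
ee_pos: [489.3, -248.3, 134.7]
tool_rot: [-3.141, 0.0, 0.123]
contact_force: [0.5, 0.5, -1.2]
finger_gap: 0.193
gripper_force: 35.0
```

```bash
python3 - <<'E'
from h import *
from ant import ants
st();go(490,-249,36,.125);ants('top')
E
```

```text
t 59.55 p [ 489.3 -248.3  134.7] rot [-3.141  0.     0.123] q [ 0.41  0.44 -0.05  1.89  0.03  0.81 -1.1 ] F [ 0.5  0.5 -1.2] gap 0.193 gf 35.0
shift [0.03 0.03 3.95] rows 5 each [0.005 0.006 0.789]
turn z -0.02 in 1
top p 0.83 ext [177. 353.  58.  44.] c [234.7 326.8] size 20 159 yaw -0.908 bgr [40. 60. 86.]
top p 0.75 ext [443. 238.  21.  77.] c [ 499.4 -275.2] size 177 23 yaw 0.121 bgr [28. 33. 36.]
top p 0.73 ext [453. 329.  19.  27.] c [ 300.8 -297.1] size 73 18 yaw 0.495 bgr [39. 62. 88.]
top p 0.7 ext [470. 261.  12.  25.] c [ 447.5 -334.2] size 48 15 yaw 0.075 bgr [15. 14. 14.]
```

Call:
carry_out([
  [0.03,0.03,0.9,0,0,0],
  [0,0,0.9,0,0,0],
  [0,0,0.9,0,0,0],
  [0,0,0.7,0,0,0],
  [0,0,0.4,0,0,0],
  [0,0,0.15,0,0,0],
  [0,0,0,0,0,0],
  [0,0,0,0,0,0],
])

```text
t: 60.45
ee_pos: [491.0, -248.6, 37.0]
tool_rot: [3.141, -0.001, 0.125]
contact_force: [-0.5, 1.2, -0.5]
finger_gap: 0.193
gripper_force: 35.0
```

Call:
carry_out([
  [0,0,0,0,0,0],
  [0,0,0,0,0,0],
  [0,0,0,0,0,0],
  [0,0,0,0,0,0],
], fingers=0.42)

```text
t: 60.85
ee_pos: [490.5, -248.6, 36.5]
tool_rot: [3.141, -0.0, 0.125]
contact_force: [-0.5, -0.0, -0.2]
finger_gap: 0.414
gripper_force: 0.0
```

Call:
carry_out([
  [0,0,-0.5,0,0,0],
  [0,0,-0.9,0,0,0],
  [0,0,-0.9,0,0,0],
  [0,0,-0.9,0,0,0],
  [0,0,-0.9,0,0,0],
  [-0.3,-0.9,-0.9,0,0,0],
  [-0.3,-0.9,-0.9,0,0,0],
  [-0.3,-0.9,0,0,0,0],
  [-0.3,-0.9,0,0,0,0],
  [-0.3,-0.9,0,0,0,0],
  [-0.3,-0.9,0,0,0,0],
  [-0.3,-0.9,0,0,0,0],
  [0,0,0,0,0,0],
  [0,0,0,0,0,0],
])

```text
t: 62.25
ee_pos: [418.9, -98.7, 184.6]
tool_rot: [3.141, -0.001, 0.126]
contact_force: [0.5, 0.7, 0.5]
finger_gap: 0.421
gripper_force: 0.0
```

```bash
python3 - <<'E'
from h import *
st();a=rect(580,-130,40,250,1.2.__int__() or 1,'top') 
b=robot.get_image('top');s=robot.get_image('side')
cv2.imwrite('pics/f.png',np.hstack([cv2.resize(b[110:310,240:520],None,fx=1.6,fy=1.6)[:320],cv2.resize(s[130:330,150:390],None,fx=1.45,fy=1.6)[:320,:348]]))
E
```

```text
t 62.25 p [418.9 -98.7 184.6] rot [ 3.141e+00 -1.000e-03  1.260e-01] q [ 0.21  0.21 -0.12  2.1   0.03  0.83 -1.37] F [0.5 0.7 0.5] gap 0.421 gf 0.0
```

View pics/f.png

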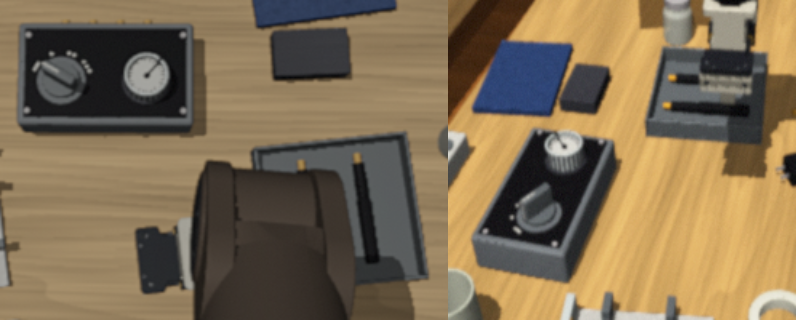

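Both antennas lie in the tray, with brass ends at (302,165) and (357,158). The selector is at off, the bezel mark is on the needle, and the robot is clear of everything. Handing in.

```bash
python3 -c "
from cell import robot
print(robot.finish_job())"
```

```text
the job is handed in; nothing more can be done
None
```

I zeroed the dial, tested both antennas on one dot and two dots, turned the selector back to off and put the antennas in the grey tray. I then handed the job in, at about 62 s; it returned no verdict.

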